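# Fetch the rack stick from the tipped tool bin

### The job

Take the forked wooden oven-rack stick, the only one with a U-shaped notch in its end, out of the tipped tool bin and lay it flat and centred across the two forked posts of the steel tool rest. Leave the other sticks in their places in the bin, and do not shift the mug, the flour shaker or the lidded cup.

Things in the scene. Friction and masses are not known exactly. Their poses are not given: they have to be found in the camera images.
- tool_bin: Grey plastic tool bin, 292 mm wide, fixed, tipped 40 degrees: its mouth looks up and to the robot's right. Origin on the table under the line where its low wall meets its floor; x away from the mouth (about to the robot's left, world +y), y along its width, z up. From floor to mouth it runs along (-0.643, 0, 0.766) of this frame. Four loose sticks lie side by side along it, 64 mm apart, ends 10 mm out of the mouth.
- bin_rim (a point): Middle of the rim of the bin's low wall (140 mm long), 139 mm above the table. The sticks lie on two 10 mm battens, so within 65 mm of this rim there are 10 mm free between sticks and low wall. The table in front of the mouth, as far as the tool rest, is clear and may be used.
- bin_lip (a point): Middle of the lip of the bin's high wall, 191 mm above the table. This wall lies 62 mm from the low one and stands 15 mm farther out, as a hood over the sticks: they cannot be gripped from straight above, only with the hand tilted along the bin.
- puller_mid (a point): Middle of the target: a loose flat beech stick, 150 mm long, 34 wide, 20 thick, 55 to 110 g. Upper end forked: a notch 14 mm wide, 18 mm deep between two 10 mm prongs. It leans 40 degrees, as the bin; which of the four places it has varies. Its own z runs along it to its forked end (the end at the bin's mouth), y across its width, x through its thickness.
- plain_stick_mid (a point): Middle of a beech stick 150 x 34 x 20 mm with a plain square end, in the bin; to be left there. Its own z runs along it to its upper end (the end at the bin's mouth), y across its width, x through its thickness.
- knob_stick_mid (a point): Middle of a beech stick 150 mm long, 26 x 20 mm, with a 30 mm round knob at its upper end, in the bin; to be left there. Its own z runs along it to its knob end (the end at the bin's mouth), y across its width, x through its thickness.
- point_stick_mid (a point): Middle of a beech stick 150 mm long, 30 x 20 mm, its upper end tapering to a round point, in the bin; to be left there. Its own z runs along it to its pointed end (the end at the bin's mouth), y across its width, x through its thickness.
- tool_rest: Steel tool rest, fixed: base plate 140 x 70 x 6 mm and two forked posts at x = -50 and +50 mm, each 14 mm wide, nothing between them. Origin on the table under its centre, z up, x from post to post (roughly away from the robot): the stick shall lie along x, either end either way, either flat side down.
- rest_top (a point): Centre of the rest at the height of the crosspieces that carry the stick, 54 mm above the table. The prongs beside them leave a gap of 48 mm across the rest's y and reach 25 mm above this point. A laid stick has its middle 10 mm above this point.
- mug: Mug, loose, 81 mm across, 101 mm tall, with a handle; origin under its middle. A bystander at the back right.
- flour_shaker: Steel flour shaker with a mesh lid, loose, 67 mm across, 110 mm tall; origin under its middle. A bystander at the back.
- portion_cup: Small lidded portion cup, loose, 56 mm across, 32 mm tall; origin under its middle. A bystander at the back.

How it is judged (in metres and radians):
On the way:
1. the forked stick is out of the bin (distance between puller_mid and tool_bin above 0.22 m), for 0.1 s.
At the end, for the whole second after the job is handed in: The forked stick lies at rest in both forks of the tool rest, flat side down (within 0.12 rad), along the rest (within 0.15 rad), its middle within 25 mm lengthwise and 12 mm sideways of the rest's centre and 58 to 70 mm above the table (x of puller_mid in the frame of tool_rest between -0.025 and 0.025 m and y of puller_mid in the frame of tool_rest between -0.012 and 0.012 m and z of puller_mid in the frame of tool_rest between 0.058 and 0.07 m and angle between the z axis of puller_mid and the x axis of tool_rest, either way round below 0.15 rad and angle between the x axis of puller_mid and the z axis of tool_rest, either way round below 0.12 rad and linear speed of puller below 0.02 m/s); the robot touches nothing.
It fails at once if another stick in the bin is shifted by more than 40 mm (distance of any of plain_stick_mid, knob_stick_mid, point_stick_mid from where it was at the start of the episode above 0.04 m).
It fails at once if the mug, the flour shaker or the lidded cup is shifted by more than 30 mm (distance of any of mug, flour_shaker, portion_cup from where it was at the start of the episode above 0.03 m).
It also fails if it takes over 59 s, if anything falls off the work surface, if the arm or the gripper's body presses on something with over 40 N, if the wrist force passes 120 N, or if a joint passes its speed limit or range.

### The arm

A 7-joint arm with a two-finger parallel gripper is mounted at the origin on the work surface; the furniture and walls round the work are solid. World frame = base frame: x ahead of the robot, y to its left, z up, the work surface at z = 0. Lengths are in mm, angles in rad, forces in N, time in s.
With the tool pointing down it reaches from about 350 to 900 mm from the base axis. Payload 8.1 kg.
Tool frame: the origin (TCP) lies midway between the tips of the shut fingers; the grasp point (between the pads) lies 19 mm behind it (grasp_offset is the z of the grasp point in the tool frame, in mm); z points along the fingers, y is the direction in which the jaws open and shut (so a half turn about z gives the same grasp; the last joint's range is limited). The gripper opens to 92 mm and grips with 3 to 60 N. Pads are 19 mm wide; open, the fingers measure 130 mm over their backs; the gripper's body (75 mm by 190 mm) begins 47 mm behind the grasp point.
Start: joints at [1.173, 0.434, 0.025, 1.573, -0.012, 1.134, -0.075], TCP at [181.569, -598.059, 226.742] pointing down, gripper open.
Joint ranges: [-2.62, 2.62], [-0.44, 2.09], [-1.27, 1.32], [0.08, 2.57], [-1.32, 4.46], [0.12, 2], [-2.74, 2.74]. Speed limits (rad/s): [2.22, 2.22, 3.01, 3.01, 3.14, 3.14, 3.14].

### API

Orientations are given as a unit quaternion [x, y, z, w].
In Python, from station import state, read_camera, get_calibration, job_done, look_for, trace, grasp_offset gives the robot as it stands.
- The arm moves only by the tool carry_out, never from a script. Its argument "steps" is a list of rows, each an object of numbers: "dx", "dy", "dz": the shift along the tool's x, y, z in units of 150 mm (1.0 is 150 mm); "ax", "ay", "az": the turn, a rotation vector about the tool's x, y, z in units of 2 pi rad (1.0 is 2 pi rad). A call has 1 to 5 rows; each row is the pose to reach, as a shift and turn from the pose commanded when the call began, along the tool's axes at that moment, turning the shorter way round; what a row does not reach only later rows make up. A row lasts 1/8 s, in which the tool goes at most 62.5 mm and 10.7 degrees, less where a joint would pass 70% of its speed; a pose out of reach is approached as far as the arm can. A call with a number of a shift or a turn outside -1 to 1 is refused whole. A call with a gripper value outside its range is refused whole. "fingers" is the closure, from -1 (fully open) to 1 (shut), set as the call begins (left out, the last holds). The fingers move at their own pace and stop on an object; the grip force is fixed at half the most. Time passes only in rows, so rows that repeat a pose let the fingers close. It gives the time, the measured TCP pose, the force and the opening at its end, in the units of the state.
- state(): the state, without advancing time (a new reading comes with each control period).
- read_camera(name): name is "scene" or "top"; returns (picture, depth): 384x512x3 uint8, blue, green, red; 384x512 float32, mm along the optical axis (not along the pixel's ray), 0 where there is no reading.
- get_calibration(name): a dict with "intrinsics" (3x3 intrinsics, pixels), "R" (3x3) and "t" (3): a world point X has camera coordinates R X + t. Camera axes: x right, y down, z forward; pixel columns grow to the right and rows downward; lengths in mm; the calibration is good to about 2 mm. A picture is of the moment at which its call begins. get_calibration takes no time and is no camera call.
- job_done(): hands the job in, once; it reports no verdict.
Trained networks look in the newest picture that a camera, given by its name, has taken for a name from the list of things; names that differ only in an ending like _2 or _b are one class to them, and where a whole thing is asked for, a point or a joint stands for the part that bears it (a point fixed in the world has none). Each returns a list of dicts, best first, with "score" (0 to 1); they miss things now and then, are a little off and sometimes report something else, mostly with a low value. They report only what shows in the picture. A call takes as long as a camera call.
- look_for(thing, camera): "box" ([centre column, centre row, width, height] as shares, 0 to 1, of the picture: columns of its width, rows of its height, round what is visible of it).
- trace(thing, camera): "mask" (384x512 bool, what is visible of it) and "box" ([centre column, centre row, width, height] as shares, 0 to 1, of the picture: columns of its width, rows of its height, round what is visible of it).
The state is a dict: "time": time; "q": joint angles; "qd": joint speeds; "joint_efforts": joint torques, N m; "tcp_pos": TCP position; "tool_rot": TCP orientation; "contact_force": force on the tool from outside, world axes, zero at the start; "ft_torque": the same for the moment, N m; "finger_gap": finger opening in mm.
Only numpy, scipy, OpenCV 4.12 (cv2) and the standard library are available. Lean on these libraries where they do the work, as an engineer would, in place of code of your own. Each camera call takes 0.05 s, during which the arm holds its last target.

## Working session

There is one attempt and no reset: what is moved stays moved. The work goes in short steps, Python scripts to look and compute and a tool call to move; the robot and the scene stay as the last step left them, time stands still between calls to the robot, and variables do not carry over. Pictures are saved under pics/ and viewed, and the job is handed in when it is done.

Besides the shell and the picture viewer there is one more tool, called as name([rows], argument=value, ...), one row to a line, values as JSON. carry_out: Moves the arm, as the interface text tells. Shifts and turns lie within -1 to 1; 1 stands for 150 mm of shift or 2 pi rad of turn. Its arguments: {"type":"object","properties":{"steps":{"type":"array","items":{"type":"object","properties":{"dx":{"type":"number"},"dy":{"type":"number"},"dz":{"type":"number"},"ax":{"type":"number"},"ay":{"type":"number"},"az":{"type":"number"}}}},"fingers":{"type":"number"}},"required":["steps"]}

```bash
ls; mkdir -p pics; python3 - <<'E'
from station import *
import cv2,numpy as np
print(state(), grasp_offset)
for n in("scene","top"):
    p,d=read_camera(n); cv2.imwrite(f"pics/{n}0.png",p); np.save(f"pics/{n}0.npy",d)
    c=get_calibration(n); print(n,c)
    for th in("tool_bin","puller_mid","tool_rest","plain_stick_mid","knob_stick_mid","point_stick_mid"):
        r=look_for(th,n); print(n,th,[(round(x['score'],2),[round(b*s) for b,s in zip(x['box'],(512,384,512,384))]) for x in r[:3]])
E
```

```text
pics
{'time': 0.0, 'q': array([ 1.17340394,  0.43520233,  0.02497958,  1.57408698, -0.01159941,
        1.13396991, -0.07505376]), 'qd': array([-0.00093796,  0.00055128,  0.00182786,  0.00049354, -0.00025189,
       -0.00187937,  0.00062207]), 'joint_efforts': array([ 3.71681199e-04, -6.67859101e+01,  9.85175259e-01, -3.14462364e+01,
       -6.04624534e-02,  4.29386110e-02,  1.71250563e-04]), 'tcp_pos': array([ 181.38662715, -597.58220604,  225.96177827]), 'tool_rot': array([ 9.89158692e-01,  1.46848575e-01, -1.81284763e-04, -7.38858657e-04]), 'contact_force': array([0.00515906, 0.13240167, 0.30678971]), 'ft_torque': array([ 0.00681939, -0.00458532,  0.03710662]), 'finger_gap': 91.5464020504113} -18.8
scene {'intrinsics': array([[469.47803299,   0.        , 257.19501061],
       [  0.        , 469.47803299, 187.71327887],
       [  0.        ,   0.        ,   1.        ]]), 'R': array([[-0.16273733, -0.98663979,  0.00764765],
       [-0.76781984,  0.12176955, -0.62898718],
       [ 0.61965252, -0.10823171, -0.77737806]]), 't': array([ 46.84889032, 503.03462617, 732.75368969])}
scene 
[... 356 characters left out ...]
3, 40, 31])]
top {'intrinsics': array([[391.67381219,   0.        , 254.38525865],
       [  0.        , 391.67381219, 193.95743633],
       [  0.        ,   0.        ,   1.        ]]), 'R': array([[ 0.00444978, -0.99994209,  0.00979893],
       [-0.98325097, -0.00616051, -0.18215264],
       [ 0.18220246, -0.00882427, -0.98322144]]), 't': array([-45.52295626, 542.62629199, 893.92937389])}
top tool_bin [(0.58, [161, 209, 111, 139])]
top puller_mid []
top tool_rest [(0.79, [324, 225, 39, 52])]
top plain_stick_mid [(0.93, [153, 248, 25, 24]), (0.63, [324, 223, 33, 54])]
top knob_stick_mid [(0.64, [193, 170, 22, 17])]
top point_stick_mid [(0.46, [177, 195, 17, 15]), (0.18, [322, 223, 39, 58])]
```

```bash
python3 - <<'E'
import cv2,numpy as np
p=cv2.imread("pics/scene0.png"); cv2.imwrite("pics/a.png",cv2.resize(p,(800,600)))
cv2.imwrite("pics/b.png",cv2.resize(p[130:320,80:380],(800,507),interpolation=cv2.INTER_CUBIC))
p=cv2.imread("pics/top0.png"); cv2.imwrite("pics/c.png",cv2.resize(p[120:300,90:370],(800,514),interpolation=cv2.INTER_CUBIC))
E
```

```text
(no output)
```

View pics/a.png

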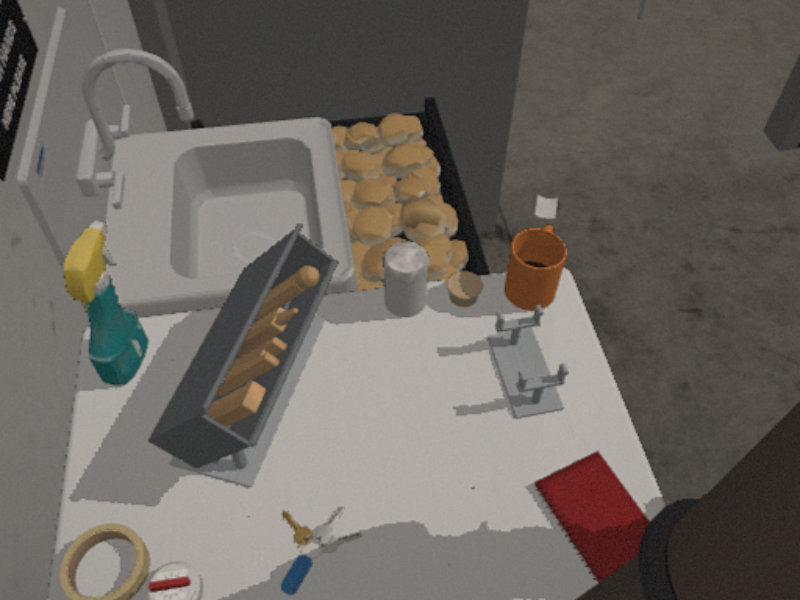

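View pics/b.png

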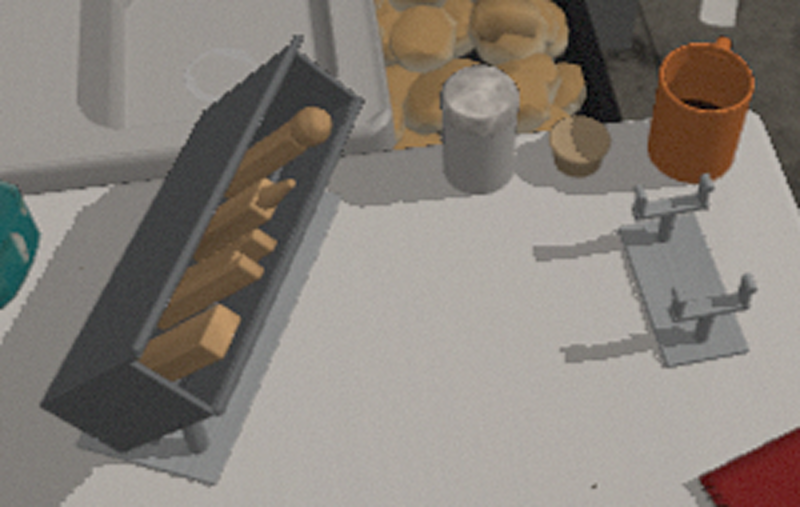

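View pics/c.png

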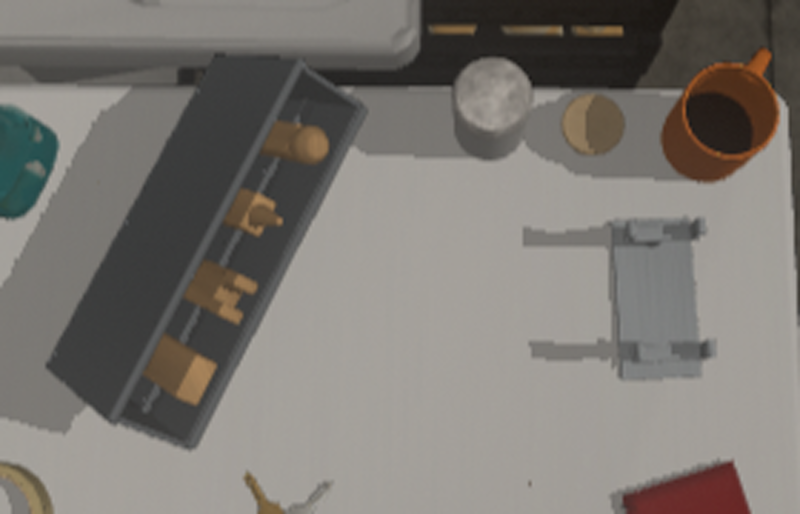

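The forked stick is the second from the near end of the bin, at scene ~(164,233), with a visible notch at top ~(170,222). Next I localise the bin and the rest.

```bash
cat > h.py <<'E'
import numpy as np,cv2
from scipy.spatial.transform import Rotation as Rn
from station import *
def ray(n,u,v):
    c=get_calibration(n);K,R,t=np.array(c['intrinsics']),np.array(c['R']),np.array(c['t'])
    d=R.T@np.linalg.inv(K)@np.array([u,v,1.]);o=-R.T@t
    return o,d
def atz(n,u,v,z):
    o,d=ray(n,u,v);return o+d*(z-o[2])/d[2]
def cloud(n,D):
    c=get_calibration(n);K,R,t=np.array(c['intrinsics']),np.array(c['R']),np.array(c['t'])
    v,u=np.mgrid[:384,:512]
    P=np.stack([(u-K[0,2])/K[0,0]*D,(v-K[1,2])/K[1,1]*D,D],-1)
    W=(P-t)@R
    W[D<=0]=np.nan
    return W
def proj(n,X):
    c=get_calibration(n);K,R,t=np.array(c['intrinsics']),np.array(c['R']),np.array(c['t'])
    p=(np.asarray(X)@R.T+t)@K.T
    return p[...,:2]/p[...,2:]
E
python3 - <<'E'
from h import *
np.set_printoptions(precision=1,suppress=True)
f=lambda x,y:(90+x/2.857,120+y/2.857)
print("top low rim",atz("top",*f(193,445),139),atz("top",*f(365,103),139))
print("top lip",atz("top",*f(117,413),191),atz("top",*f(300,60),191))
g=lambda x,y:(80+x/2.667,130+y/2.667)
print("sc low rim",atz("scene",*g(218,412),139),atz("scene",*g(362,98),139))
print("sc lip",atz("scene",*g(137,348),191),atz("scene",*g(298,40),191))
# rest: prongs tops z=79
D={n:np.load(f"pics/{n}0.npy") for n in("scene","top")}
for n in D:
    W=cloud(n,D[n])
    m=(W[...,2]>45)&(W[...,2]<90)&(W[...,1]<-60)&(W[...,1]>-320)&(W[...,0]>330)&(W[...,0]<700)
    vv,uu=np.where(m); print(n,len(vv))
    if len(vv):
        Q=W[m]; 
        lo=Q[Q[:,0]<np.median(Q[:,0])]
        k,lab,cen=cv2.kmeans(Q[:,:2].astype(np.float32),2,None,(3,50,.1),5,0)
        for i in(0,1):
            q=Q[lab[:,0]==i]; print(cen[i],q.min(0),q.max(0),len(q))
    for a in("puller_mid","plain_stick_mid","point_stick_mid","knob_stick_mid"):
        r=trace(a,n) if (read_camera(n),1)[1] else 0
        if r:
            Q=W[r[0]['mask']]; Q=Q[~np.isnan(Q[:,0])]
            print(n,a,round(r[0]['score'],2),np.median(Q,0),Q[Q[:,2]>np.percentile(Q[:,2],80)].mean(0),len(Q))
    c=W[250:256,225:231] ; print('table z',np.nanmedian(W[230:250,240:270,2]))
E
```

```text
top low rim [351.  160.1 139. ] [611.3  39.8 139. ]
top lip [373.6 201.4 191. ] [628.7  83.5 191. ]
sc low rim [346.2 160.8 139. ] [605.2  37.9 139. ]
sc lip [371. 203. 191.] [625.8  81.9 191. ]
scene 1488
[ 470.  -207.4] [ 415.5 -241.9   45.5] [ 534.2 -172.3   83.2] 533
[ 614.6 -229.3] [ 574.9 -297.    45.1] [674.1 -61.1  90. ] 955
scene puller_mid 0.96 [464.3 158.4 129.1] [453.1 132.5 161.2] 727
scene plain_stick_mid 0.8 [399.8 175.6 144.8] [396.9 158.9 163.5] 593
scene point_stick_mid 0.6 [522.7 140.2 118.5] [517.5 114.  147.1] 456
scene knob_stick_mid 0.56 [577.  105.1 125.3] [568.5  81.1 162.1] 550
table z 0.6670536076661664
top 828
[ 624. -256.] [ 580.3 -291.6   45.2] [ 680.5 -213.1   90. ] 421
[ 491. -192.] [ 419.7 -239.9   45.1] [617.6 -60.1  89.7] 407
top puller_mid 0.88 [466.  142.5 145.2] [459.7 132.5 161.3] 350
top plain_stick_mid 0.86 [405.7 168.2 154.2] [401.  161.4 163.4] 342
top point_stick_mid 0.62 [525.7 126.4 134.1] [520.1 113.4 162.9] 251
top knob_stick_mid 0.72 [578.6  91.  151.9] [575.3  81.2 164.6] 285
table z -0.5088178800833874
```

```bash
cat >> h.py <<'E'
def box(L,c,R,dims):
    s=np.array([[a,b,d] for a in(-1,1) for b in(-1,1) for d in(-1,1)])*np.array(dims)/2
    P=s@np.asarray(R).T+c
    return [(P[i],P[j]) for i in range(8) for j in range(i+1,8) if np.sum(s[i]!=s[j])==1]
def draw(n,p,segs,off,sc,col):
    for a,b in segs:
        q=(proj(n,np.array([a,b]))-off)*sc
        cv2.line(p,*[tuple(int(round(z)) for z in r) for r in q],col,1,cv2.LINE_AA)
E
cat > ov.py <<'E'
from h import *
import sys
yaw=np.radians(64.8); rim=np.array([float(sys.argv[1]),float(sys.argv[2]),139.]);yaw=np.radians(float(sys.argv[3]))
rest=np.array([float(sys.argv[4]),float(sys.argv[5]),0.]);ry=np.radians(float(sys.argv[6]))
bx=np.array([np.cos(yaw),np.sin(yaw),0]);by=np.array([-np.sin(yaw),np.cos(yaw),0]);bz=np.array([0,0,1.])
u=-.643*bx+.766*bz;nn=.766*bx+.643*bz
Rs=np.stack([nn,by,u],1)
rx=np.array([np.cos(ry),np.sin(ry),0]);rY=np.array([-np.sin(ry),np.cos(ry),0]);RR=np.stack([rx,rY,bz],1)
o={'scene':((80,130),(300,190),'2'),'top':((90,120),(280,180),'2')}
for n in o:
    p=cv2.imread(f"pics/{n}0.png");off,wh,_=o[n];sc=800/wh[0]
    p=cv2.resize(p[off[1]:off[1]+wh[1],off[0]:off[0]+wh[0]],None,fx=sc,fy=sc,interpolation=cv2.INTER_CUBIC)
    off=np.array(off)
    for k,w in zip((96,32,-32),(34,34,30)):
        top=rim+10*u+20*nn+k*by; draw(n,p,box(0,top-75*u,Rs,(20,w,150)),off,sc,(0,255,0))
        if k==32: print(n,"puller top",top)
    draw(n,p,[(rim-146*by,rim+146*by)],off,sc,(0,0,255))
    lip=rim+62*nn+15*u; draw(n,p,[(lip-146*by,lip+146*by)],off,sc,(0,0,255))
    draw(n,p,box(0,rest+[0,0,3],RR,(140,70,6)),off,sc,(255,0,0))
    for s in(-50,50):
      for t in (-1,1):
        draw(n,p,box(0,rest+s*rx+t*28*rY+[0,0,66],RR,(14,8,26)),off,sc,(255,0,255))
    cv2.imwrite(f"pics/ov_{n}{sys.argv[7]}.png",p)
E
python3 ov.py 479.5 101.5 64.8 505 -220 10 1
```

```text
scene puller top [454.33071222 123.16884983 159.52      ]
top puller top [454.33071222 123.16884983 159.52      ]
```

View pics/ov_scene1.png

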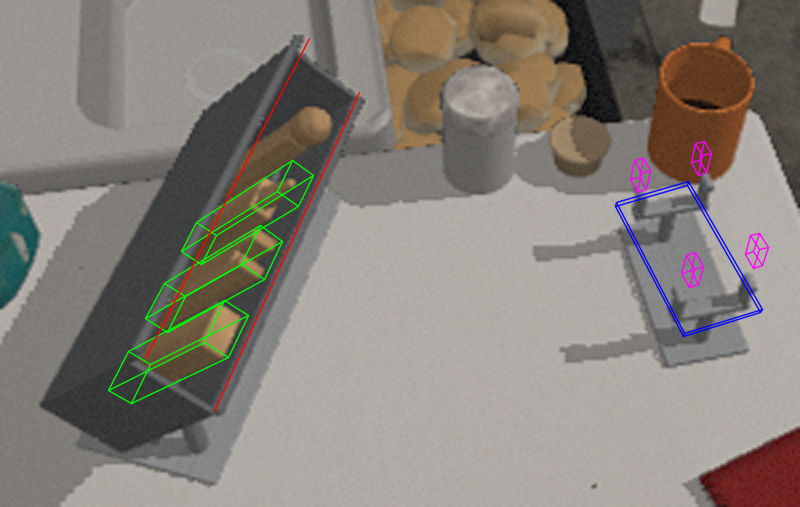

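View pics/ov_top1.png

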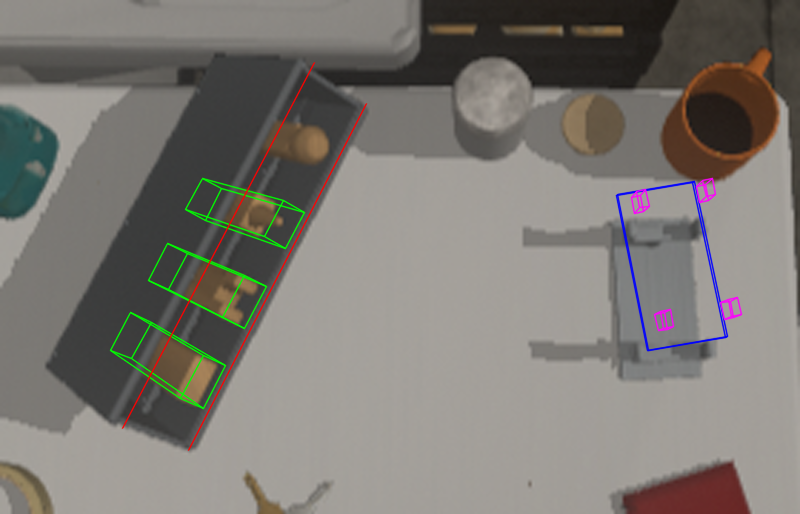

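```bash
python3 - <<'E'
from h import *
np.set_printoptions(precision=1,suppress=True)
f=lambda x,y:(90+x/2.857,120+y/2.857)
g=lambda x,y:(80+x/2.667,130+y/2.667)
for q in((612,222),(620,378),(701,376)): print("top",atz("top",*f(*q),6))
for q in((620,230),(667,365),(748,350)): print("sc",atz("scene",*g(*q),6))
# prong tops z=79
for q in((621,222),(703,220),(630,345),(712,343)): print("top prong",atz("top",*f(*q),79))
for q in((639,190),(707,180),(676,292),(747,280)): print("sc prong",atz("scene",*g(*q),79))
E
python3 ov.py 480.5 107.5 64.8 468 -223 3 2
```

```text
top [ 542.2 -168.8    6. ]
top [ 405.9 -173.1    6. ]
top [ 407.9 -243.1    6. ]
sc [ 537.8 -170.     6. ]
sc [ 403.4 -175.9    6. ]
sc [ 406.3 -243.8    6. ]
top prong [ 529.4 -166.    79. ]
top prong [ 531.5 -233.2   79. ]
top prong [ 429.4 -171.2   79. ]
top prong [ 431.4 -237.1   79. ]
sc prong [ 524.5 -175.2   79. ]
sc prong [ 525.8 -232.6   79. ]
sc prong [ 425.  -179.1   79. ]
sc prong [ 426.9 -235.9   79. ]
scene puller top [455.33071222 129.16884983 159.52      ]
top puller top [455.33071222 129.16884983 159.52      ]
```

View pics/ov_scene2.png

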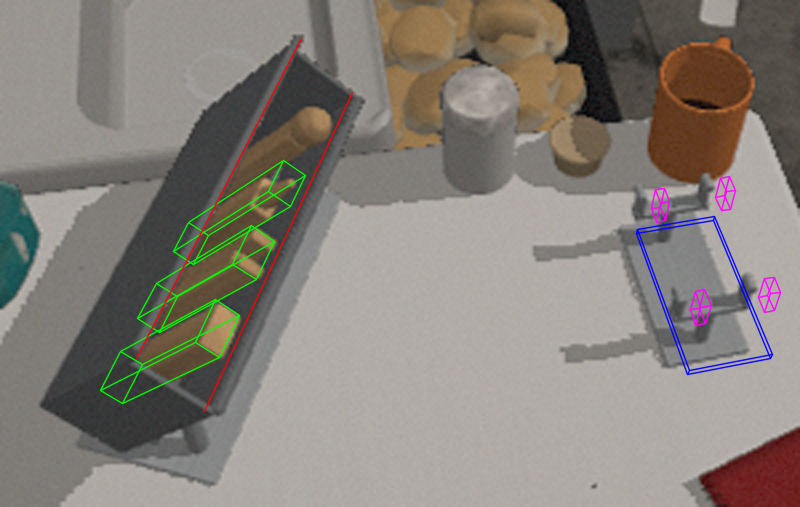

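View pics/ov_top2.png

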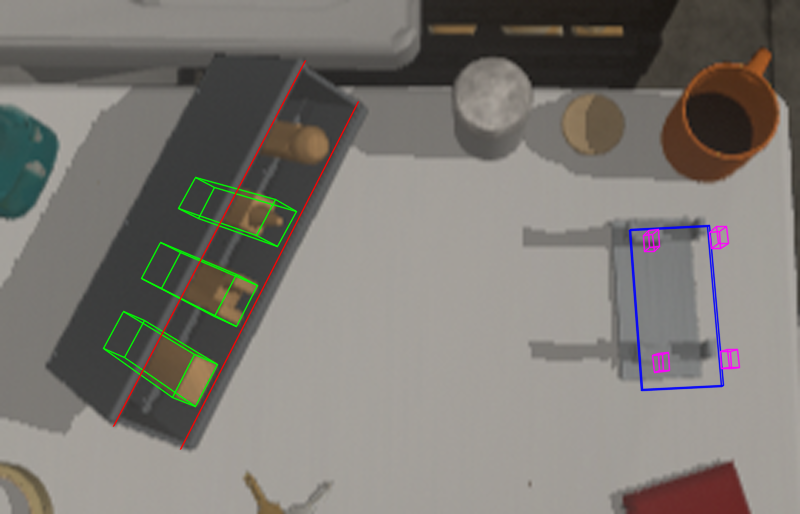

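```bash
cat >> h.py <<'E'
by_=64.8
def binframe(yawdeg=64.8):
    y=np.radians(yawdeg);bx=np.array([np.cos(y),np.sin(y),0]);by=np.array([-np.sin(y),np.cos(y),0]);bz=np.array([0,0,1.])
    return bx,by,-.643*bx+.766*bz,.766*bx+.643*bz
def toolR(z,y):
    z=z/np.linalg.norm(z);y=y-z*(y@z);y=y/np.linalg.norm(y)
    return np.stack([np.cross(y,z),y,z],1)
def plan(pos,R,cur=None):
    s=state(); p0,R0=(s['tcp_pos'],Rn.from_quat(s['tool_rot']).as_matrix()) if cur is None else cur
    d=R0.T@(np.asarray(pos)-p0)/150; a=Rn.from_matrix(R0.T@R).as_rotvec()/(2*np.pi)
    print("d",d.round(3),"a",a.round(4),"rows %.1f / %.1f"%(np.linalg.norm(d)*150/62.5,np.linalg.norm(a)*360/10.7))
    return pos,R
E
python3 - <<'E'
from h import *
s=state();R0=Rn.from_quat(s['tool_rot']).as_matrix();print(R0.round(3), s['time'])
plan([330,-540,330],R0)
bx,by,u,nn=binframe(); 
for sg in(1,-1):
  G=toolR(-u,sg*by); plan([181,-598,227],G)
E
```

```text
[[ 0.957  0.29   0.   ]
 [ 0.29  -0.957 -0.   ]
 [ 0.     0.    -1.   ]] 1.5
d [ 1.059 -0.083 -0.688] a [0. 0. 0.] rows 3.0 / 0.0
d [-0.004 -0.001 -0.002] a [ 0.127  -0.0564  0.3487] rows 0.0 / 12.6
d [-0.004 -0.001 -0.002] a [ 0.0464  0.1045 -0.1275] rows 0.0 / 5.8
```

carry_out([
  {"dx":0.8,"dy":-0.8,"dz":-0.5},
  {"dx":0.8,"dy":-0.8,"dz":-0.5},
  {"dx":0.8,"dy":-0.8,"dz":-0.5},
  {"dx":0.8,"dy":-0.8,"dz":-0.5},
])

```text
invalid input at $.steps[0]: expected keys dx, dy, dz, ax, ay, az
```

```bash
python3 -c "
from h import *
s=state();print(s['q'].round(2),s['tcp_pos'].round(0))"
```

```text
[ 1.17  0.43  0.02  1.57 -0.01  1.13 -0.08] [ 182. -598.  227.]
```

carry_out([
  {"dx":0.8,"dy":-0.8,"dz":-0.5,"ax":0,"ay":0,"az":0},
  {"dx":0.8,"dy":-0.8,"dz":-0.5,"ax":0,"ay":0,"az":0},
  {"dx":0.8,"dy":-0.8,"dz":-0.5,"ax":0,"ay":0,"az":0},
  {"dx":0.8,"dy":-0.8,"dz":-0.5,"ax":0,"ay":0,"az":0},
])

```text
time: 2.0
tcp_pos: [265.2, -445.5, 304.3]
tool_rot: [0.989, 0.15, 0.002, 0.001]
contact_force: [-0.3, -0.5, 1.1]
finger_gap: 91.7
```

```bash
python3 - <<'E'
from h import *
s=state();print(s['q'].round(2),s['tcp_pos'].round(0))
bx,by,u,nn=binframe(); 
top=np.array([455.3,129.2,159.5])
R0=Rn.from_quat(s['tool_rot']).as_matrix()
plan([380,-300,330],R0)
G=toolR(-u,-by); plan(top+90*u,G)
E
```

```text
[ 0.96  0.2  -0.04  1.71  0.01  1.22 -0.35] [ 265. -445.  304.]
d [ 1.02  -0.698 -0.171] a [0. 0. 0.] rows 3.0 / 0.0
d [ 2.086 -2.999  0.502] a [ 0.0467  0.1044 -0.1262] rows 8.8 / 5.7
```

carry_out([
  {"dx":0.95,"dy":-1,"dz":-0.1,"ax":0.03,"ay":0.06,"az":-0.08},
  {"dx":0.95,"dy":-1,"dz":-0.1,"ax":0.03,"ay":0.06,"az":-0.08},
  {"dx":0.95,"dy":-1,"dz":-0.1,"ax":0.03,"ay":0.06,"az":-0.08},
  {"dx":0.95,"dy":-1,"dz":-0.1,"ax":0.03,"ay":0.06,"az":-0.08},
  {"dx":0.95,"dy":-1,"dz":-0.1,"ax":0.03,"ay":0.06,"az":-0.08},
])

```text
time: 2.62
tcp_pos: [353.9, -263.8, 316.2]
tool_rot: [0.9, 0.383, 0.169, -0.119]
contact_force: [-0.3, 0.0, 0.5]
finger_gap: 91.6
```

```bash
python3 - <<'E'
from h import *
s=state();print(s['q'].round(2),s['tcp_pos'].round(0))
bx,by,u,nn=binframe(); 
top=np.array([455.3,129.2,159.5])
R0=Rn.from_quat(s['tool_rot']).as_matrix()
G=toolR(-u,-by); plan(top+90*u,G);plan([450,-100,300],R0)
E
```

```text
[ 1.01  0.16 -0.19  1.82 -0.39  1.3   0.18] [ 354. -264.  316.]
d [ 1.574 -1.119  1.425] a [ 0.0145  0.0436 -0.0491] rows 5.8 / 2.3
d [ 1.082 -0.265  0.611] a [0. 0. 0.] rows 3.0 / 0.0
```

carry_out([
  {"dx":0.95,"dy":-0.7,"dz":0.8,"ax":0.0145,"ay":0.0436,"az":-0.049},
  {"dx":0.95,"dy":-0.7,"dz":0.8,"ax":0.0145,"ay":0.0436,"az":-0.049},
  {"dx":0.95,"dy":-0.7,"dz":0.8,"ax":0.0145,"ay":0.0436,"az":-0.049},
  {"dx":0.95,"dy":-0.7,"dz":0.8,"ax":0.0145,"ay":0.0436,"az":-0.049},
  {"dx":0.95,"dy":-0.7,"dz":0.8,"ax":0.0145,"ay":0.0436,"az":-0.049},
])

```text
time: 3.25
tcp_pos: [395.3, -57.8, 271.8]
tool_rot: [0.793, 0.504, 0.288, -0.183]
contact_force: [0.4, -0.0, -0.2]
finger_gap: 92.0
```

```bash
python3 - <<'E'
from h import *
s=state();print(s['q'].round(2),s['tcp_pos'].round(0))
bx,by,u,nn=binframe(); 
top=np.array([455.3,129.2,159.5])
R0=Rn.from_quat(s['tool_rot']).as_matrix()
G=toolR(-u,-by); plan(top+60*u,G)
E
```

```text
[ 0.95  0.14 -0.37  2.11 -0.72  1.13  0.54] [395. -58. 272.]
d [ 0.515 -0.168  1.007] a [-0.0002  0.0003  0.    ] rows 2.7 / 0.0
```

carry_out([
  {"dx":0.515,"dy":-0.168,"dz":0.9,"ax":0,"ay":0,"az":0},
  {"dx":0.515,"dy":-0.168,"dz":0.9,"ax":0,"ay":0,"az":0},
  {"dx":0.515,"dy":-0.168,"dz":0.9,"ax":0,"ay":0,"az":0},
  {"dx":0.515,"dy":-0.168,"dz":0.9,"ax":0,"ay":0,"az":0},
], fingers=0.0)

```text
time: 3.75
tcp_pos: [435.3, 84.8, 218.2]
tool_rot: [0.793, 0.504, 0.289, -0.183]
contact_force: [-0.3, -0.4, -0.0]
finger_gap: 56.5
```

```bash
python3 - <<'E'
from h import *
s=state();print(s['q'].round(2),s['tcp_pos'].round(0),s['finger_gap'],s['time'])
bx,by,u,nn=binframe(); 
top=np.array([455.3,129.2,159.5])
R0=Rn.from_quat(s['tool_rot']).as_matrix()
G=toolR(-u,-by); plan(top-42*u,G)
p=read_camera("scene")[0];cv2.imwrite("pics/s1.png",cv2.resize(p[100:320,80:380],(800,587)))
p=read_camera("top")[0];cv2.imwrite("pics/t1.png",cv2.resize(p[100:300,90:370],(800,571)))
E
```

```text
[ 0.72  0.18 -0.55  2.26 -0.91  0.76  0.44] [435.  85. 218.] 56.4583102386913 3.75
d [-0.003 -0.005  0.788] a [-0.0001  0.0001  0.0002] rows 1.9 / 0.0
```

View pics/s1.png

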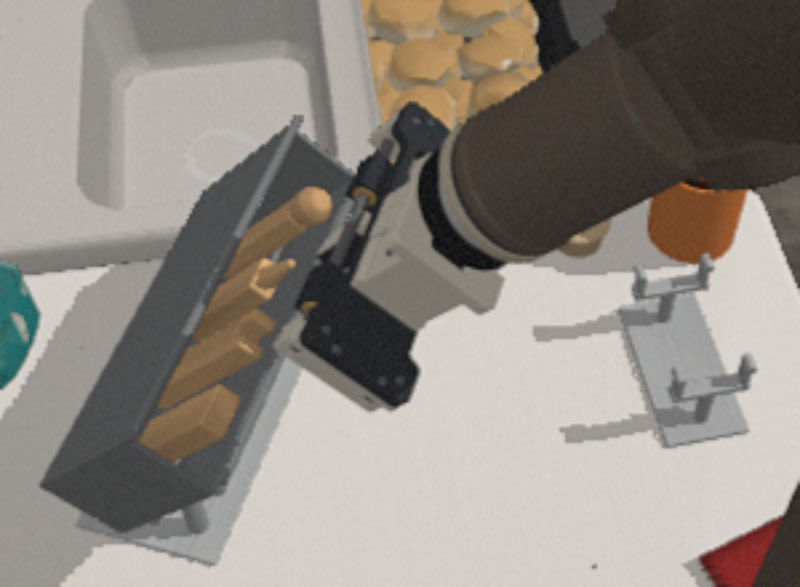

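View pics/t1.png

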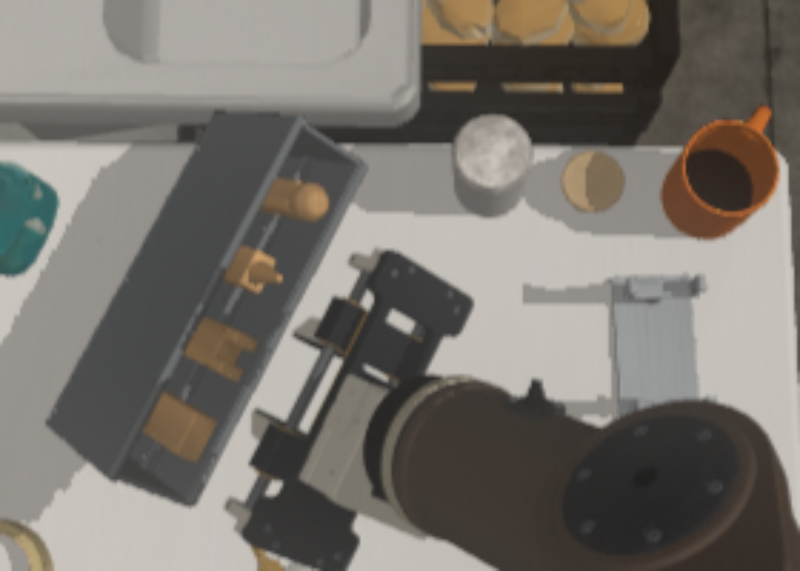

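carry_out([
  {"dx":0,"dy":0,"dz":0.15,"ax":0,"ay":0,"az":0},
  {"dx":0,"dy":0,"dz":0.3,"ax":0,"ay":0,"az":0},
  {"dx":0,"dy":0,"dz":0.36,"ax":0,"ay":0,"az":0},
])

```text
time: 4.22
tcp_pos: [450.8, 114.4, 176.8]
tool_rot: [0.794, 0.503, 0.289, -0.183]
contact_force: [-0.7, 0.6, 0.3]
finger_gap: 45.8
```

```bash
python3 - <<'E'
from h import *
s=state();print(s['q'].round(2),s['tcp_pos'].round(0),s['finger_gap'],s['time'],s['contact_force'])
bx,by,u,nn=binframe(); 
top=np.array([455.3,129.2,159.5])
G=toolR(-u,-by); plan(top-42*u,G)
p=read_camera("scene")[0];cv2.imwrite("pics/s2.png",cv2.resize(p[160:280,100:260],(800,600),interpolation=cv2.INTER_CUBIC))
p=read_camera("top")[0];cv2.imwrite("pics/t2.png",cv2.resize(p[150:270,120:280],(800,600),interpolation=cv2.INTER_CUBIC))
E
```

```text
[ 0.65  0.28 -0.6   2.29 -1.01  0.59  0.5 ] [451. 114. 177.] 45.82859476331258 4.225 [-0.69662894  0.5878648   0.27256578]
d [ 0.004 -0.016  0.434] a [ 0.0003  0.0001 -0.0002] rows 1.0 / 0.0
```

View pics/s2.png

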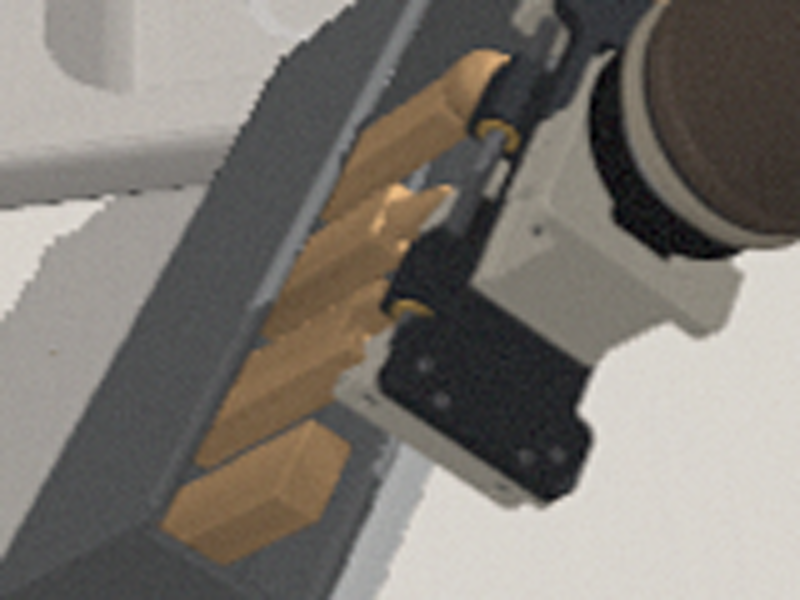

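View pics/t2.png

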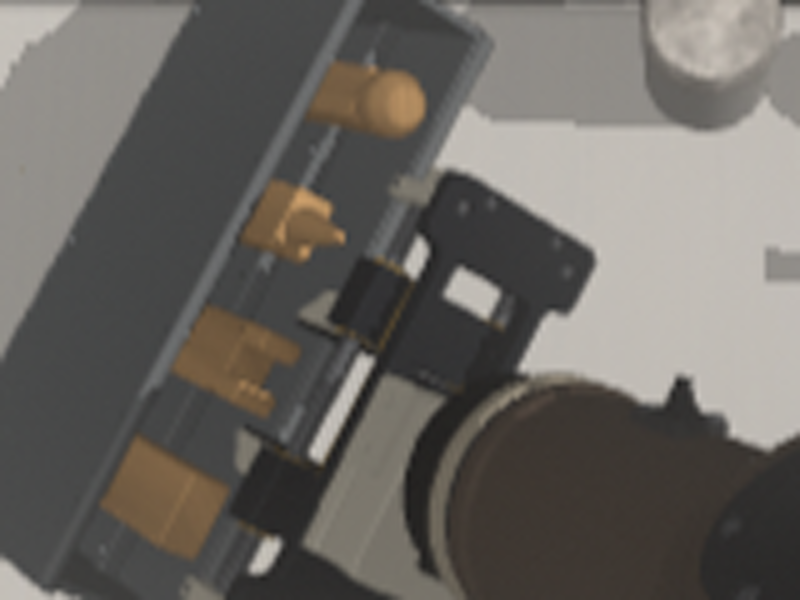

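carry_out([
  {"dx":0,"dy":-0.01,"dz":0.1,"ax":0,"ay":0,"az":0},
  {"dx":0,"dy":-0.016,"dz":0.2,"ax":0,"ay":0,"az":0},
  {"dx":0,"dy":-0.016,"dz":0.25,"ax":0,"ay":0,"az":0},
])

```text
time: 4.7
tcp_pos: [458.6, 138.0, 148.5]
tool_rot: [0.793, 0.503, 0.289, -0.183]
contact_force: [0.1, -0.7, -0.3]
finger_gap: 45.7
```

carry_out([
  {"dx":0,"dy":0,"dz":0.1,"ax":0,"ay":0,"az":0},
  {"dx":0,"dy":0,"dz":0.18,"ax":0,"ay":0,"az":0},
  {"dx":0,"dy":0,"dz":0.18,"ax":0,"ay":0,"az":0},
])

```text
time: 5.08
tcp_pos: [465.7, 154.1, 127.8]
tool_rot: [0.793, 0.503, 0.289, -0.183]
contact_force: [0.3, -0.3, 0.5]
finger_gap: 46.3
```

```bash
python3 - <<'E'
from h import *
s=state();print(s['q'].round(2),s['tcp_pos'].round(0),s['finger_gap'],s['time'],s['contact_force'])
bx,by,u,nn=binframe(); 
top=np.array([455.3,129.2,159.5])
G=toolR(-u,-by); plan(top-42*u,G)
p=read_camera("scene")[0];cv2.imwrite("pics/s3.png",cv2.resize(p[160:280,100:260],(800,600),interpolation=cv2.INTER_CUBIC))
p=read_camera("top")[0];cv2.imwrite("pics/t3.png",cv2.resize(p[150:270,120:280],(800,600),interpolation=cv2.INTER_CUBIC))
E
```

```text
[ 0.6   0.43 -0.71  2.32 -1.17  0.37  0.63] [466. 154. 128.] 46.27055053071068 5.075 [ 0.29943198 -0.33674926  0.49963394]
d [-0.002  0.008  0.002] a [ 0.     -0.0001  0.    ] rows 0.0 / 0.0
```

View pics/s3.png

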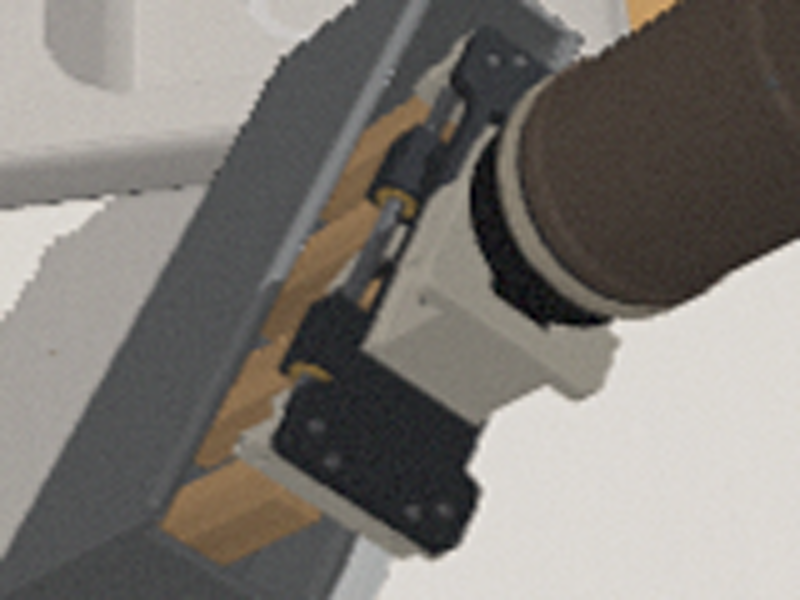

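View pics/t3.png

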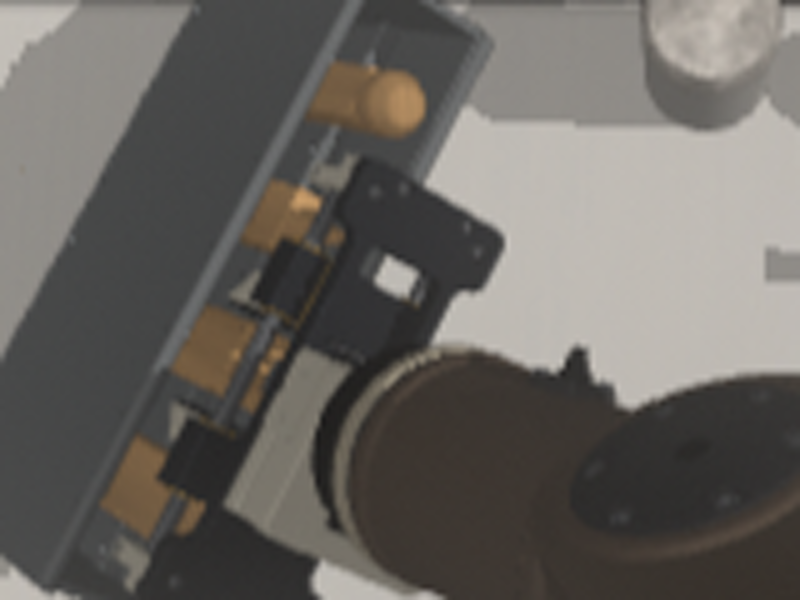

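Fingers straddle the forked stick at top (255,300)/(185,420), with no contact force. I'll close the fingers now.

carry_out([
  {"dx":0,"dy":0,"dz":0,"ax":0,"ay":0,"az":0},
  {"dx":0,"dy":0,"dz":0,"ax":0,"ay":0,"az":0},
  {"dx":0,"dy":0,"dz":0,"ax":0,"ay":0,"az":0},
  {"dx":0,"dy":0,"dz":0,"ax":0,"ay":0,"az":0},
  {"dx":0,"dy":0,"dz":0,"ax":0,"ay":0,"az":0},
], fingers=1)

```text
time: 5.8
tcp_pos: [465.5, 154.2, 127.8]
tool_rot: [0.793, 0.504, 0.289, -0.183]
contact_force: [-1.6, -1.0, 2.6]
finger_gap: 34.2
```

carry_out([
  {"dx":0,"dy":0,"dz":-0.1,"ax":0,"ay":0,"az":0},
  {"dx":0,"dy":0,"dz":-0.3,"ax":0,"ay":0,"az":0},
  {"dx":0,"dy":0,"dz":-0.5,"ax":0,"ay":0,"az":0},
  {"dx":0,"dy":0,"dz":-0.5,"ax":0,"ay":0,"az":0},
])

```text
time: 6.3
tcp_pos: [445.6, 109.5, 186.0]
tool_rot: [0.794, 0.503, 0.29, -0.181]
contact_force: [0.8, 1.4, -1.5]
finger_gap: 33.7
```

carry_out([
  {"dx":0,"dy":0,"dz":-0.3,"ax":0,"ay":0,"az":0},
  {"dx":0,"dy":0,"dz":-0.7,"ax":0,"ay":0,"az":0},
  {"dx":0,"dy":0,"dz":-0.8,"ax":0,"ay":0,"az":0},
  {"dx":0,"dy":0,"dz":-0.8,"ax":0,"ay":0,"az":0},
])

```text
time: 6.8
tcp_pos: [412.7, 40.7, 277.0]
tool_rot: [0.793, 0.504, 0.29, -0.182]
contact_force: [0.4, -0.1, -1.2]
finger_gap: 33.9
```

```bash
python3 - <<'E'
from h import *
s=state();print(s['q'].round(2),s['tcp_pos'].round(0),s['finger_gap'],s['time'],s['contact_force'])
bx,by,u,nn=binframe(); 
zt=.866*bx-np.array([0,0,.5]); G=toolR(zt,-by)
plan([492,-77,160],G);plan([492,-77,66],G)
p=read_camera("scene")[0];cv2.imwrite("pics/s4.png",cv2.resize(p[100:320,80:380],(800,587)))
E
```

```text
[ 0.81  0.07 -0.47  2.18 -0.82  1.    0.41] [413.  41. 277.] 33.8718214789138 6.8 [ 0.44527642 -0.12783241 -1.22561548]
d [-0.874  0.811  0.288] a [0.0003 0.0555 0.0002] rows 2.9 / 1.9
d [-1.277  0.809  0.767] a [0.0003 0.0555 0.0002] rows 4.1 / 1.9
```

View pics/s4.png

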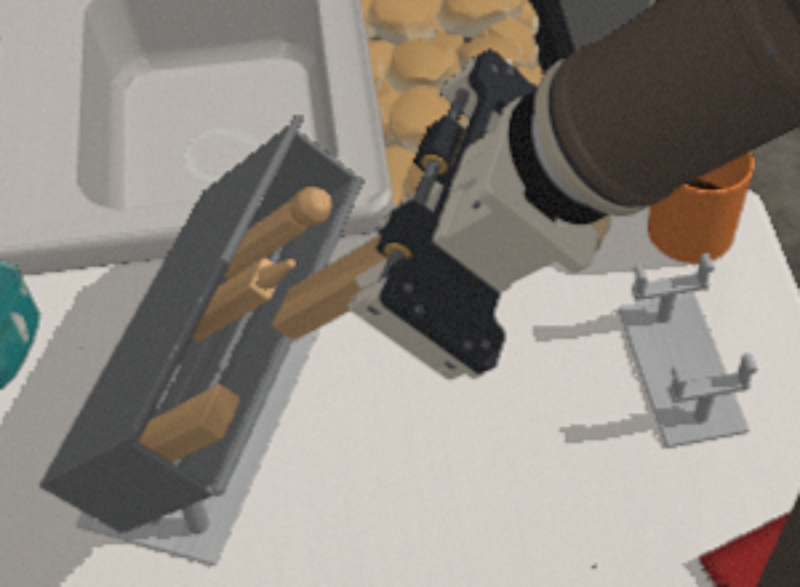

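carry_out([
  {"dx":-0.87,"dy":0.81,"dz":0.29,"ax":0,"ay":0.0555,"az":0},
  {"dx":-0.87,"dy":0.81,"dz":0.29,"ax":0,"ay":0.0555,"az":0},
  {"dx":-0.87,"dy":0.81,"dz":0.29,"ax":0,"ay":0.0555,"az":0},
  {"dx":-0.87,"dy":0.81,"dz":0.29,"ax":0,"ay":0.0555,"az":0},
])

```text
time: 7.35
tcp_pos: [491.9, -77.1, 154.6]
tool_rot: [0.732, 0.461, 0.422, -0.27]
contact_force: [-0.2, 0.9, 0.2]
finger_gap: 34.2
```

```bash
python3 - <<'E'
from h import *
s=state();print(s['q'].round(2),s['tcp_pos'].round(0),s['finger_gap'],s['time'],s['contact_force'])
bx,by,u,nn=binframe(); 
zt=.866*bx-np.array([0,0,.5]); G=toolR(zt,-by)
plan([492,-77,80],G);plan([492,-77,66],G)
p=read_camera("scene")[0];cv2.imwrite("pics/s5.png",cv2.resize(p[100:320,80:380],(800,587)))
E
```

```text
[ 0.97  0.65 -0.37  2.05 -0.98  1.04  0.97] [492. -77. 155.] 34.22090322389507 7.35 [-0.21861748  0.85927821  0.21572209]
d [-0.431  0.004  0.248] a [-0.0001 -0.0004 -0.0011] rows 1.2 / 0.0
d [-0.512  0.004  0.295] a [-0.0001 -0.0004 -0.0011] rows 1.4 / 0.0
```

View pics/s5.png

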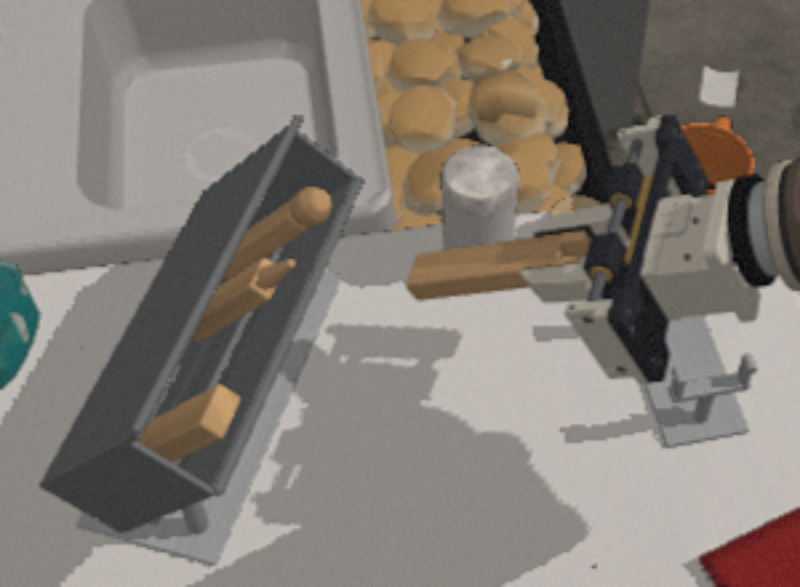

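```bash
python3 - <<'E'
from h import *
bx,by,u,nn=binframe(); 
zt=.866*bx-np.array([0,0,.5]); G=toolR(zt,-by)
plan([450,-45,100],G);plan([450,-45,70],G)
E
```

```text
d [-0.279 -0.349  0.248] a [-0.     -0.0002 -0.0009] rows 1.2 / 0.0
d [-0.452 -0.348  0.347] a [-0.     -0.0002 -0.0009] rows 1.6 / 0.0
```

carry_out([
  {"dx":-0.28,"dy":-0.35,"dz":0.25,"ax":0,"ay":0,"az":0},
  {"dx":-0.28,"dy":-0.35,"dz":0.25,"ax":0,"ay":0,"az":0},
  {"dx":-0.39,"dy":-0.35,"dz":0.31,"ax":0,"ay":0,"az":0},
  {"dx":-0.45,"dy":-0.35,"dz":0.35,"ax":0,"ay":0,"az":0},
  {"dx":-0.45,"dy":-0.35,"dz":0.35,"ax":0,"ay":0,"az":0},
])

```text
time: 8.02
tcp_pos: [448.9, -42.0, 75.0]
tool_rot: [0.731, 0.464, 0.422, -0.269]
contact_force: [0.5, -0.8, -1.2]
finger_gap: 33.8
```

```bash
python3 - <<'E'
from h import *
s=state();print(s['q'].round(2),s['tcp_pos'].round(0),s['finger_gap'],s['time'],s['contact_force'])
p=read_camera("scene")[0];cv2.imwrite("pics/s6.png",cv2.resize(p[100:320,80:380],(800,587)))
E
```

```text
[ 1.    0.78 -0.4   2.19 -1.06  0.87  1.21] [449. -42.  75.] 33.835093969391664 8.025 [ 0.51192077 -0.80147482 -1.24154705]
```

View pics/s6.png

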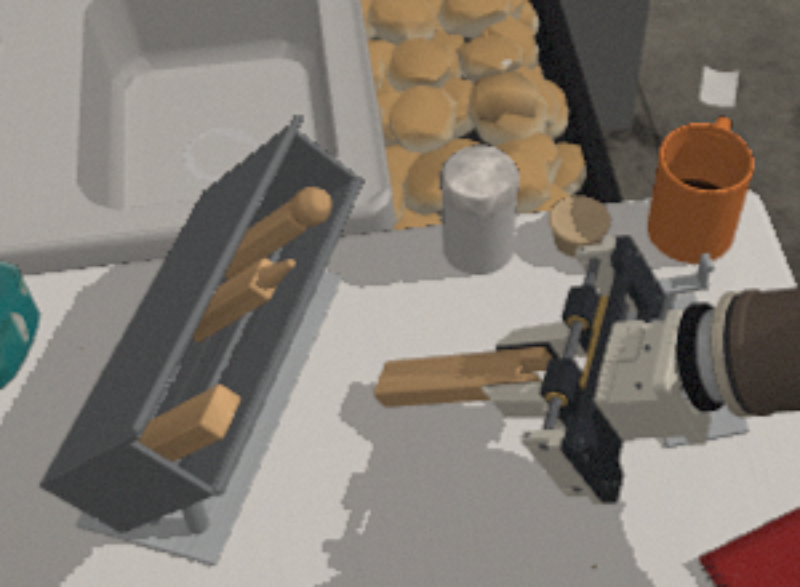

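carry_out([
  {"dx":-0.02,"dy":0,"dz":0.012,"ax":0,"ay":0,"az":0},
  {"dx":-0.03,"dy":0,"dz":0.017,"ax":0,"ay":0,"az":0},
  {"dx":-0.03,"dy":0,"dz":0.017,"ax":0,"ay":0,"az":0},
])

```text
time: 8.45
tcp_pos: [449.0, -43.3, 70.1]
tool_rot: [0.731, 0.464, 0.422, -0.267]
contact_force: [-0.6, -0.2, -0.3]
finger_gap: 33.8
```

carry_out([
  {"dx":-0.02,"dy":0,"dz":0.012,"ax":0,"ay":0,"az":0},
  {"dx":-0.03,"dy":0,"dz":0.017,"ax":0,"ay":0,"az":0},
  {"dx":-0.03,"dy":0,"dz":0.017,"ax":0,"ay":0,"az":0},
])

```text
time: 8.82
tcp_pos: [448.9, -43.2, 64.8]
tool_rot: [0.731, 0.464, 0.422, -0.268]
contact_force: [0.4, -0.8, -0.6]
finger_gap: 34.1
```

carry_out([
  {"dx":-0.008,"dy":0,"dz":0.005,"ax":0,"ay":0,"az":0},
  {"dx":-0.008,"dy":0,"dz":0.005,"ax":0,"ay":0,"az":0},
  {"dx":-0.008,"dy":0,"dz":0.005,"ax":0,"ay":0,"az":0},
  {"dx":-0.008,"dy":0,"dz":0.005,"ax":0,"ay":0,"az":0},
], fingers=-0.4)

```text
time: 9.32
tcp_pos: [449.0, -43.1, 63.5]
tool_rot: [0.731, 0.464, 0.422, -0.268]
contact_force: [0.1, -1.1, -0.3]
finger_gap: 63.6
```

```bash
python3 - <<'E'
from h import *
s=state();print(s['q'].round(2),s['tcp_pos'].round(0),s['finger_gap'],s['time'],s['contact_force'])
p=read_camera("scene")[0];cv2.imwrite("pics/s7.png",cv2.resize(p[100:320,80:380],(800,587)))
E
```

```text
[ 1.    0.81 -0.4   2.19 -1.07  0.85  1.23] [449. -43.  64.] 63.58065016601341 9.325 [ 0.08083756 -1.11266813 -0.33325423]
```

View pics/s7.png

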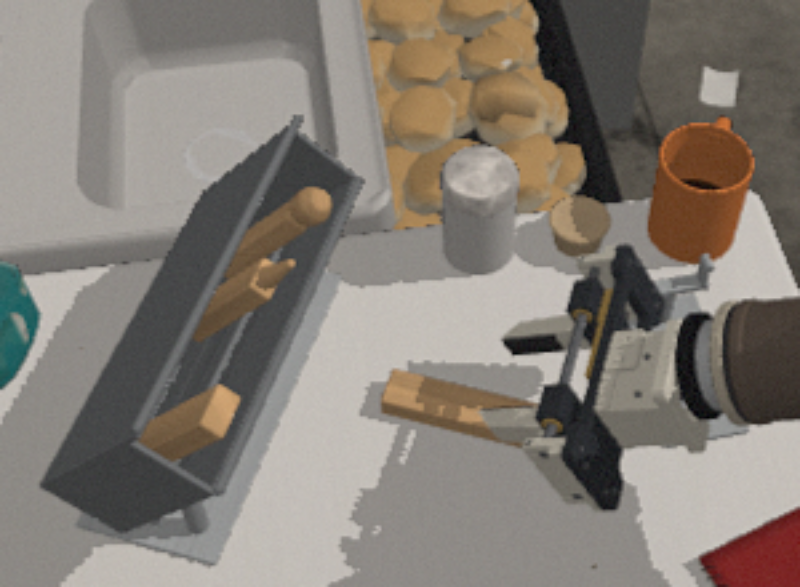

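carry_out([
  {"dx":0.35,"dy":0,"dz":-0.2,"ax":0,"ay":0,"az":0},
  {"dx":0.7,"dy":0,"dz":-0.4,"ax":0,"ay":0,"az":0},
  {"dx":1.0,"dy":0,"dz":-0.6,"ax":0,"ay":0,"az":0},
  {"dx":1.0,"dy":0,"dz":-0.6,"ax":0,"ay":-0.03,"az":0},
  {"dx":1.0,"dy":0,"dz":-0.6,"ax":0,"ay":-0.06,"az":0},
])

```text
time: 10.0
tcp_pos: [447.7, -46.9, 239.1]
tool_rot: [0.798, 0.506, 0.277, -0.174]
contact_force: [-0.6, 0.4, -0.9]
finger_gap: 64.4
```

```bash
python3 - <<'E'
from h import *
np.set_printoptions(precision=1,suppress=True)
s=state();print(s['q'].round(2),s['tcp_pos'].round(0),s['finger_gap'],s['time'],s['contact_force'])
for n in("scene","top"):
    p,D=read_camera(n);cv2.imwrite(f"pics/{n}8.png",cv2.resize(p[100:320,80:380],(800,587)))
    r=trace("puller_mid",n)
    for x in r[:2]:
        m=x['mask'];W=cloud(n,D)[m];W=W[(W[:,2]>13)&(W[:,2]<28)]
        print(n,x['score'],len(W))
        if len(W)>20:
            rect=cv2.minAreaRect(W[:,:2].astype(np.float32));print(rect,np.median(W[:,2]))
            b=cv2.boxPoints(rect);print(b)
E
```

```text
[ 0.8  0.2 -0.3  2.1 -0.7  1.   0.5] [448. -47. 239.] 64.40376107679805 10.0 [-0.6  0.4 -0.9]
scene 0.9 1022
((455.31292724609375, -28.15290069580078), (151.0115966796875, 37.113075256347656), 65.4771728515625) 20.45043031354306
[[ 407.1  -89.1]
 [ 440.9 -104.5]
 [ 503.5   32.8]
 [ 469.8   48.2]]
top 0.88 619
((460.5877685546875, -22.8326416015625), (133.04910278320312, 33.90835189819336), 64.82685852050781) 19.407673578500564
[[416.9 -75.8]
 [447.6 -90.3]
 [504.2  30.2]
 [473.5  44.6]]
```

View pics/scene8.png

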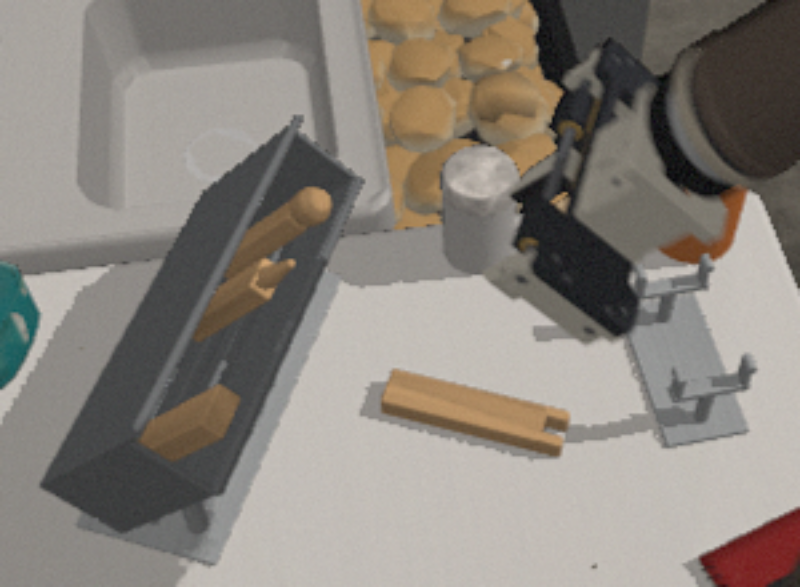

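```bash
python3 - <<'E'
from h import *
bx,by,u,nn=binframe(65.2)
G=toolR(np.array([0,0,-1.]),-by)
plan([456,-28,110],G);plan([456,-28,4],G)
E
```

```text
d [-0.437  0.003  0.749] a [ 0.0005 -0.1072 -0.0004] rows 2.1 / 3.6
d [-8.780e-01  1.000e-03  1.301e+00] a [ 0.0005 -0.1072 -0.0004] rows 3.8 / 3.6
```

carry_out([
  {"dx":0,"dy":0,"dz":0,"ax":0,"ay":-0.05,"az":0},
  {"dx":-0.2,"dy":0,"dz":0.35,"ax":0,"ay":-0.107,"az":0},
  {"dx":-0.437,"dy":0.003,"dz":0.749,"ax":0,"ay":-0.107,"az":0},
  {"dx":-0.437,"dy":0.003,"dz":0.749,"ax":0,"ay":-0.107,"az":0},
  {"dx":-0.437,"dy":0.003,"dz":0.749,"ax":0,"ay":-0.107,"az":0},
])

```text
time: 10.82
tcp_pos: [454.0, -25.0, 106.0]
tool_rot: [0.842, 0.54, -0.004, -0.002]
contact_force: [-0.8, -0.1, 1.0]
finger_gap: 63.8
```

carry_out([
  {"dx":0,"dy":0,"dz":0,"ax":0,"ay":0,"az":0},
])

```text
time: 10.95
tcp_pos: [454.1, -30.0, 107.9]
tool_rot: [0.844, 0.536, -0.002, -0.002]
contact_force: [1.0, -0.0, 0.1]
finger_gap: 64.6
```

```bash
python3 - <<'E'
from h import *
s=state();print(s['q'].round(2),s['tcp_pos'].round(0),s['finger_gap'],s['time'],s['contact_force'])
bx,by,u,nn=binframe(65.2)
G=toolR(np.array([0,0,-1.]),-by)
plan([456,-28,4],G)
p=read_camera("scene")[0];cv2.imwrite("pics/s9.png",cv2.resize(p[100:320,80:380],(800,587)))
E
```

```text
[ 0.14  0.33 -0.24  2.1   0.11  0.73 -0.61] [454. -30. 108.] 64.60895472625289 10.95 [ 1.00840708 -0.01513419  0.12902102]
d [0.018 0.009 0.693] a [-0.0008  0.0001 -0.0011] rows 1.7 / 0.0
```

View pics/s9.png

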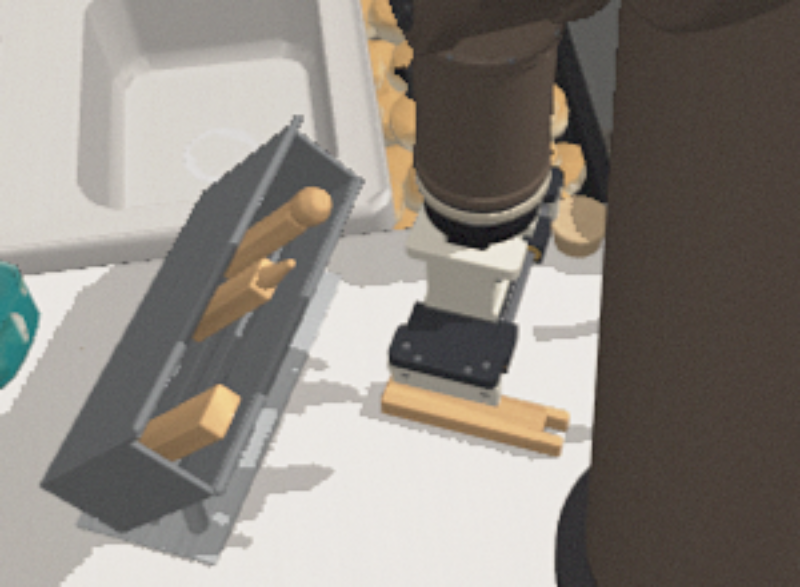

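carry_out([
  {"dx":0.015,"dy":0.008,"dz":0.3,"ax":0,"ay":0,"az":0},
  {"dx":0.015,"dy":0.008,"dz":0.5,"ax":0,"ay":0,"az":0},
  {"dx":0.015,"dy":0.008,"dz":0.64,"ax":0,"ay":0,"az":0},
  {"dx":0.015,"dy":0.008,"dz":0.67,"ax":0,"ay":0,"az":0},
  {"dx":0.015,"dy":0.008,"dz":0.67,"ax":0,"ay":0,"az":0},
])

```text
time: 11.62
tcp_pos: [457.9, -29.2, 9.5]
tool_rot: [0.845, 0.535, -0.0, 0.0]
contact_force: [1.0, -0.5, -0.2]
finger_gap: 64.5
```

```bash
python3 - <<'E'
from h import *
s=state();print(s['q'].round(2),s['tcp_pos'].round(1),s['finger_gap'],s['time'],s['contact_force'])
p=read_camera("scene")[0];cv2.imwrite("pics/s10.png",cv2.resize(p[160:280,180:340],(800,600)))
E
```

```text
[ 0.09  0.5  -0.19  2.17  0.2   0.48 -0.69] [457.9 -29.2   9.5] 64.53993584469701 11.625 [ 0.99607212 -0.49936957 -0.22290026]
```

View pics/s10.png

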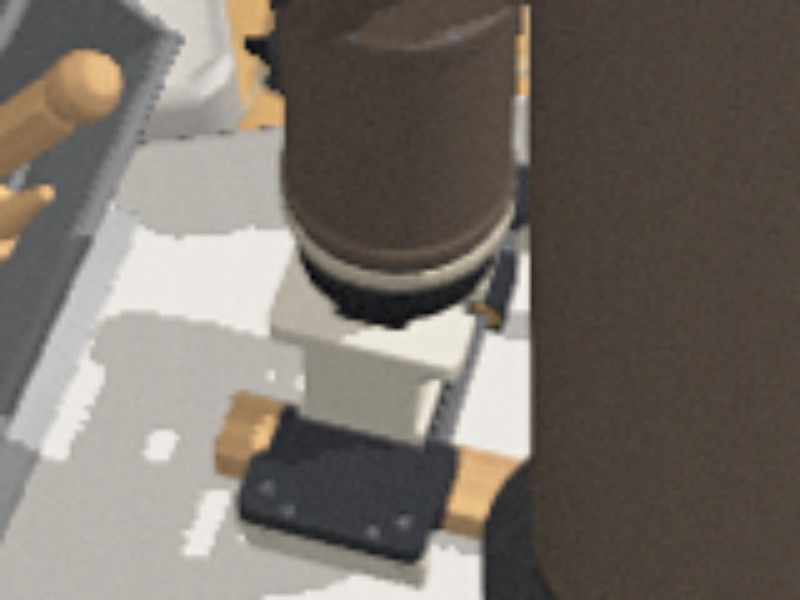

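carry_out([
  {"dx":-0.01,"dy":0,"dz":0.033,"ax":0,"ay":0,"az":0},
  {"dx":-0.01,"dy":0,"dz":0.033,"ax":0,"ay":0,"az":0},
])

```text
time: 11.92
tcp_pos: [457.5, -29.2, 4.4]
tool_rot: [0.844, 0.536, 0.0, 0.001]
contact_force: [-0.2, -0.1, 0.2]
finger_gap: 63.9
```

carry_out([
  {"dx":0,"dy":0,"dz":0,"ax":0,"ay":0,"az":0},
  {"dx":0,"dy":0,"dz":0,"ax":0,"ay":0,"az":0},
  {"dx":0,"dy":0,"dz":0,"ax":0,"ay":0,"az":0},
  {"dx":0,"dy":0,"dz":0,"ax":0,"ay":0,"az":0},
  {"dx":0,"dy":0,"dz":0,"ax":0,"ay":0,"az":0},
], fingers=1)

```text
time: 12.55
tcp_pos: [457.5, -28.9, 4.2]
tool_rot: [0.844, 0.536, 0.0, 0.0]
contact_force: [-0.1, 0.9, 1.9]
finger_gap: 33.5
```

carry_out([
  {"dx":0,"dy":0,"dz":-0.1,"ax":0,"ay":0,"az":0},
  {"dx":0,"dy":0,"dz":-0.4,"ax":0,"ay":0,"az":0},
  {"dx":0,"dy":0,"dz":-0.8,"ax":0,"ay":0,"az":0},
  {"dx":0,"dy":0,"dz":-1,"ax":0,"ay":0,"az":0},
  {"dx":0,"dy":0,"dz":-1,"ax":0,"ay":0,"az":0},
])

```text
time: 13.18
tcp_pos: [458.9, -28.9, 156.3]
tool_rot: [0.844, 0.536, 0.002, 0.002]
contact_force: [0.6, -0.4, -0.9]
finger_gap: 33.5
```

```bash
python3 - <<'E'
from h import *
s=state();print(s['q'].round(2),s['tcp_pos'].round(1),s['finger_gap'],s['time'],s['contact_force'])
p=read_camera("scene")[0];cv2.imwrite("pics/s11.png",cv2.resize(p[100:320,80:380],(800,587)))
ry=np.radians(2.2);rx=np.array([np.cos(ry),np.sin(ry),0])
G=toolR(np.array([0,0,-1.]),np.cross(np.array([0,0,-1.]),rx))
print(G.round(2))
plan([477,-205,130],G)
E
python3 ov.py 480.5 107.5 64.8 477 -205 2.2 3
```

```text
[ 0.16  0.26 -0.26  2.04  0.09  0.84 -0.59] [458.9 -28.9 156.3] 33.52957826019791 13.175 [ 0.58472746 -0.3511993  -0.87152845]
[[ 1.    0.04  0.  ]
 [ 0.04 -1.    0.  ]
 [ 0.    0.   -1.  ]]
d [-1.007  0.615  0.166] a [ 0.0004 -0.0002  0.1739] rows 2.9 / 5.9
scene puller top [455.33071222 129.16884983 159.52      ]
top puller top [455.33071222 129.16884983 159.52      ]
```

View pics/s11.png

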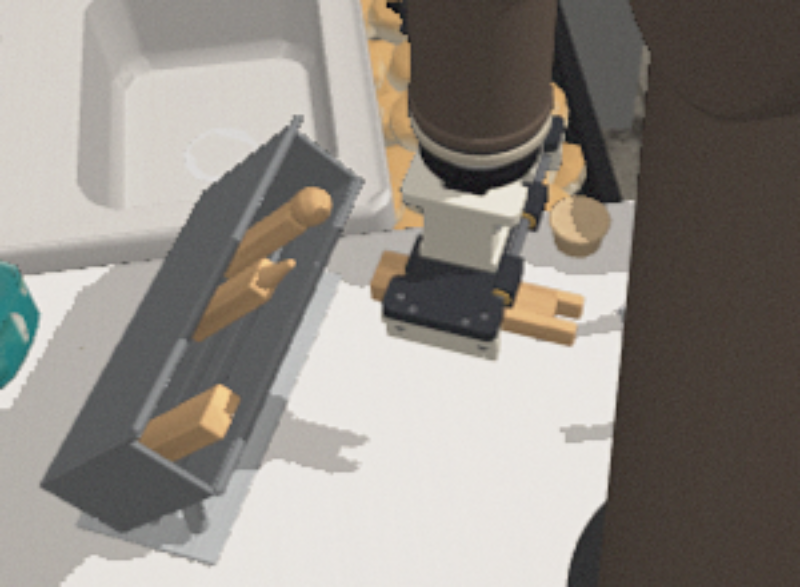

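View pics/ov_scene3.png

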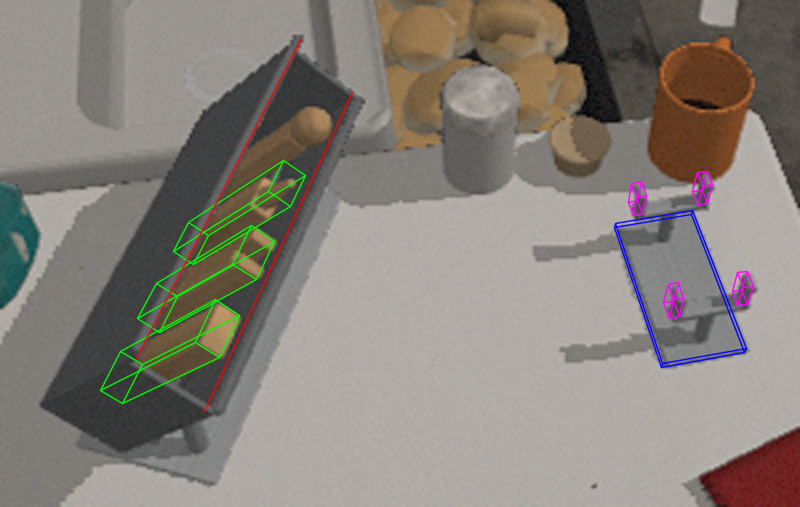

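View pics/ov_top3.png

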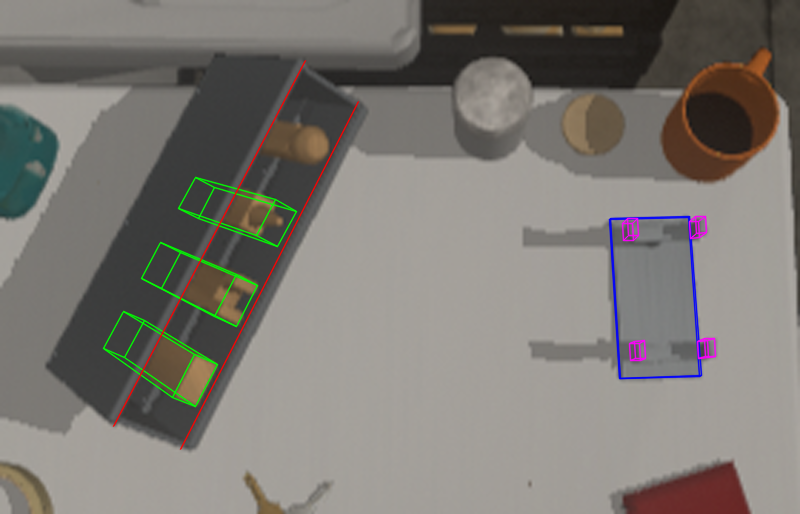

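carry_out([
  {"dx":-0.5,"dy":0.3,"dz":0,"ax":0,"ay":0,"az":0.174},
  {"dx":-1.0,"dy":0.615,"dz":0,"ax":0,"ay":0,"az":0.174},
  {"dx":-1.0,"dy":0.615,"dz":0,"ax":0,"ay":0,"az":0.174},
  {"dx":-1.0,"dy":0.615,"dz":0,"ax":0,"ay":0,"az":0.174},
  {"dx":-1.0,"dy":0.615,"dz":0,"ax":0,"ay":0,"az":0.174},
])

```text
time: 13.85
tcp_pos: [475.7, -204.5, 152.1]
tool_rot: [0.996, 0.093, -0.002, -0.0]
contact_force: [0.1, 0.2, -1.8]
finger_gap: 33.8
```

```bash
cat > g.py <<'E'
from h import *
s=state();print(s['q'].round(2),s['tcp_pos'].round(1),s['finger_gap'],s['time'],s['contact_force'])
ry=np.radians(2.2);rx=np.array([np.cos(ry),np.sin(ry),0])
G=toolR(np.array([0,0,-1.]),np.cross(np.array([0,0,-1.]),rx))
import sys
plan([476.5,-205,float(sys.argv[1])],G)
E
python3 g.py 130
```

```text
[ 0.28  0.34  0.02  1.93 -0.01  0.88 -1.07] [ 475.7 -204.5  152.1] 33.8185178208631 13.85 [ 0.06181129  0.18446132 -1.80304982]
d [0.005 0.004 0.148] a [-0.      0.0005  0.0234] rows 0.4 / 0.8
```

carry_out([
  {"dx":0.005,"dy":0.004,"dz":0.15,"ax":0,"ay":0,"az":0.0234},
  {"dx":0.005,"dy":0.004,"dz":0.15,"ax":0,"ay":0,"az":0.0234},
  {"dx":0.005,"dy":0.004,"dz":0.15,"ax":0,"ay":0,"az":0.0234},
])

```text
time: 14.22
tcp_pos: [477.5, -204.1, 131.3]
tool_rot: [1.0, 0.025, -0.001, 0.0]
contact_force: [-0.2, -0.7, -0.7]
finger_gap: 33.9
```

```bash
python3 g.py 70; python3 - <<'E'
from h import *
for n in("scene","top"):
    p=read_camera(n)[0];cv2.imwrite(f"pics/{n}12.png",cv2.resize(p[100:280,240:480],(800,600),interpolation=cv2.INTER_CUBIC))
E
```

```text
[ 0.26  0.37  0.05  1.95 -0.02  0.83 -1.2 ] [ 477.5 -204.1  131.3] 33.86745400772078 14.225 [-0.20897972 -0.70921746 -0.68516556]
d [-0.007  0.005  0.409] a [0.0001 0.0002 0.0019] rows 1.0 / 0.1
```

View pics/scene12.png

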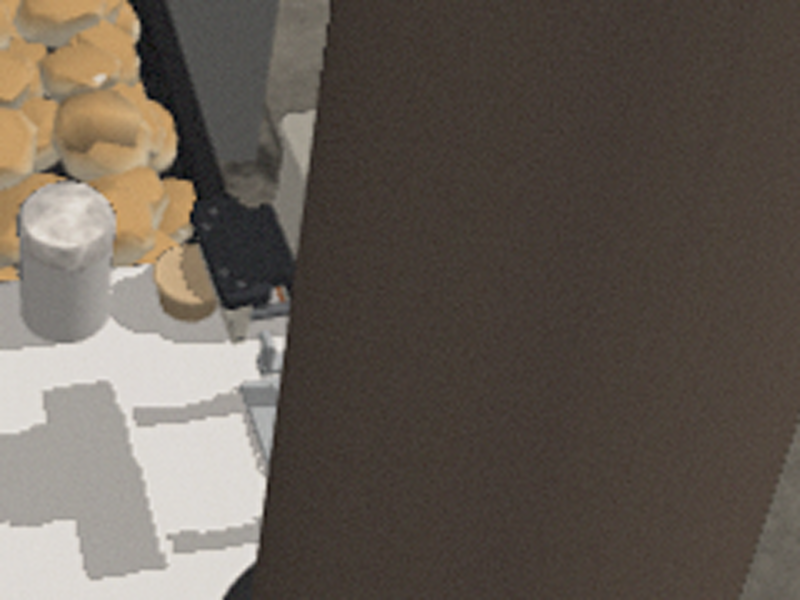

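View pics/top12.png

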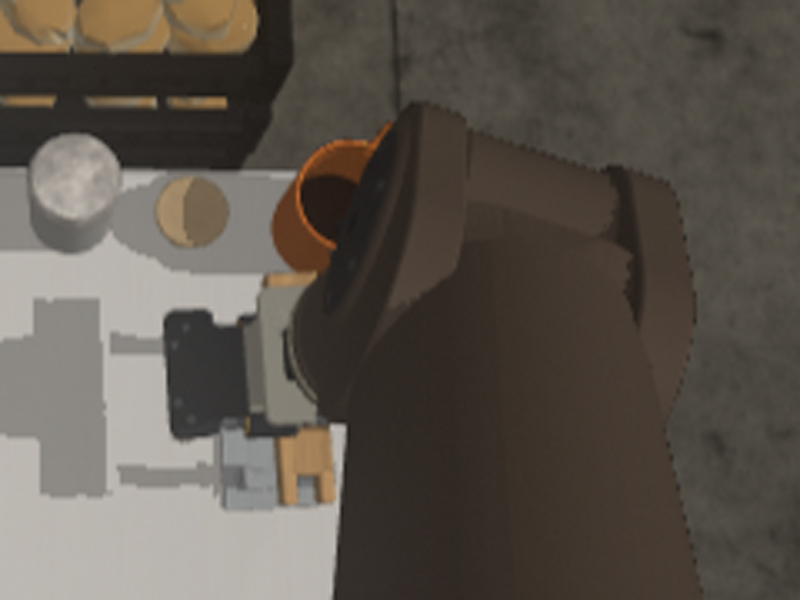

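```bash
python3 - <<'E'
from h import *
W=cloud("top",np.load("pics/top0.npy"))
m=(W[...,2]>15)&(W[...,2]<110)&(W[...,1]<-190)&(W[...,1]>-320)&(W[...,0]>548)&(W[...,0]<720)
Q=W[m];print(Q.min(0),Q.max(0))
n="top";p,D=read_camera(n);W=cloud(n,D)
for x in trace("puller_mid",n)[:2]:
    q=W[x['mask']];q=q[(q[:,2]>125)&(q[:,2]<160)];print(x['score'],len(q),q.min(0),q.max(0),np.median(q,0))
E
python3 g.py 62
```

```text
[ 580.25112607 -292.89601146   15.08544505] [ 680.50778536 -213.10229298  103.37640801]
0.75 352 [ 405.82503084 -223.86952233  128.83885229] [ 554.82326726 -188.52558461  150.84391402] [ 433.16742821 -205.64607747  146.71500307]
[ 0.26  0.37  0.05  1.95 -0.02  0.82 -1.2 ] [ 478.1 -204.5  132.3] 33.909757688639466 14.425 [ 0.03368958  0.34577029 -0.75194662]
d [-0.012  0.002  0.468] a [ 0.0002 -0.0002  0.0015] rows 1.1 / 0.1
```

carry_out([
  {"dx":-0.02,"dy":-0.007,"dz":0.15,"ax":0,"ay":0,"az":0.0015},
  {"dx":-0.02,"dy":-0.007,"dz":0.3,"ax":0,"ay":0,"az":0.0015},
  {"dx":-0.02,"dy":-0.007,"dz":0.4,"ax":0,"ay":0,"az":0.0015},
  {"dx":-0.02,"dy":-0.007,"dz":0.46,"ax":0,"ay":0,"az":0.0015},
  {"dx":-0.02,"dy":-0.007,"dz":0.46,"ax":0,"ay":0,"az":0.0015},
])

```text
time: 15.05
tcp_pos: [474.8, -203.4, 62.6]
tool_rot: [1.0, 0.019, -0.0, 0.0]
contact_force: [-0.3, -0.4, -0.0]
finger_gap: 33.9
```

```bash
python3 g.py 58; python3 - <<'E'
from h import *
for n in("scene","top"):
    p=read_camera(n)[0];cv2.imwrite(f"pics/{n}13.png",cv2.resize(p[160:280,280:440],(800,600),interpolation=cv2.INTER_CUBIC))
E
```

```text
[ 0.27  0.47  0.04  2.02 -0.03  0.66 -1.2 ] [ 474.8 -203.4   62.6] 33.85058229998249 15.05 [-0.32538749 -0.4080733  -0.00708033]
d [0.011 0.011 0.031] a [ 0.0001  0.     -0.0001] rows 0.1 / 0.0
```

View pics/top13.png

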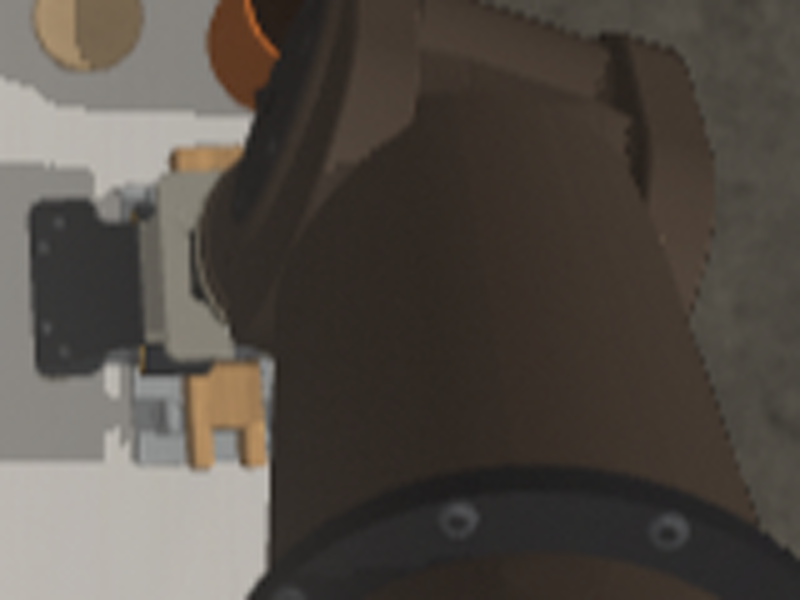

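carry_out([
  {"dx":0.0,"dy":0.003,"dz":0.02,"ax":0,"ay":0,"az":0},
  {"dx":0.0,"dy":0.003,"dz":0.03,"ax":0,"ay":0,"az":0},
  {"dx":0.0,"dy":0.003,"dz":0.03,"ax":0,"ay":0,"az":0},
])

```text
time: 15.52
tcp_pos: [474.9, -203.9, 58.4]
tool_rot: [1.0, 0.019, 0.0, 0.0]
contact_force: [-0.3, -0.1, -0.8]
finger_gap: 34.0
```

carry_out([
  {"dx":0.0,"dy":0,"dz":0.007,"ax":0,"ay":0,"az":0},
  {"dx":0.0,"dy":0,"dz":0.01,"ax":0,"ay":0,"az":0},
  {"dx":0.0,"dy":0,"dz":0.01,"ax":0,"ay":0,"az":0},
])

```text
time: 15.9
tcp_pos: [475.0, -204.0, 58.2]
tool_rot: [1.0, 0.019, 0.001, 0.0]
contact_force: [-4.7, 1.6, 18.0]
finger_gap: 34.1
```

carry_out([
  {"dx":0.0,"dy":0,"dz":-0.007,"ax":0,"ay":0,"az":0},
  {"dx":0.0,"dy":0,"dz":-0.007,"ax":0,"ay":0,"az":0},
  {"dx":0.0,"dy":0,"dz":-0.007,"ax":0,"ay":0,"az":0},
  {"dx":0.0,"dy":0,"dz":-0.007,"ax":0,"ay":0,"az":0},
], fingers=-0.5)

```text
time: 16.4
tcp_pos: [474.9, -203.9, 57.7]
tool_rot: [1.0, 0.019, 0.0, 0.0]
contact_force: [0.1, 0.5, 0.7]
finger_gap: 67.2
```

carry_out([
  {"dx":0.0,"dy":0,"dz":-0.2,"ax":0,"ay":0,"az":0},
  {"dx":0.0,"dy":0,"dz":-0.5,"ax":0,"ay":0,"az":0},
  {"dx":0.0,"dy":0,"dz":-0.8,"ax":0,"ay":0,"az":0},
  {"dx":0.0,"dy":0,"dz":-1,"ax":0,"ay":0,"az":0},
  {"dx":0.0,"dy":0,"dz":-1,"ax":0,"ay":0,"az":0},
])

```text
time: 17.02
tcp_pos: [476.2, -204.3, 210.1]
tool_rot: [1.0, 0.019, 0.002, 0.001]
contact_force: [0.4, 0.4, 0.4]
finger_gap: 68.8
```

carry_out([
  {"dx":-0.3,"dy":-1,"dz":-0.5,"ax":0,"ay":0,"az":0},
  {"dx":-0.3,"dy":-1,"dz":-0.5,"ax":0,"ay":0,"az":0},
  {"dx":-0.3,"dy":-1,"dz":-0.5,"ax":0,"ay":0,"az":0},
  {"dx":-0.3,"dy":-1,"dz":-0.5,"ax":0,"ay":0,"az":0},
])

```text
time: 17.52
tcp_pos: [424.0, -52.5, 283.3]
tool_rot: [1.0, 0.021, 0.001, 0.0]
contact_force: [0.2, -0.4, 0.5]
finger_gap: 68.9
```

```bash
python3 - <<'E'
from h import *
print(state()['time'])
np.set_printoptions(precision=1,suppress=True)
for n in("scene","top"):
    p,D=read_camera(n);cv2.imwrite(f"pics/{n}14.png",cv2.resize(p[130:280,260:460],(800,600),interpolation=cv2.INTER_CUBIC));W=cloud(n,D)
    for x in trace("puller_mid",n)[:1]:
        q=W[x['mask']];q=q[(q[:,2]>60)&(q[:,2]<90)];print(n,x['score'],len(q),cv2.minAreaRect(q[:,:2].astype(np.float32)),np.median(q,0))
E
```

```text
17.525
scene 0.66 192 ((497.8747863769531, -188.03208923339844), (12.805383682250977, 101.81110382080078), 85.93165588378906) [ 509.9 -188.8   73.4]
```

View pics/scene14.png

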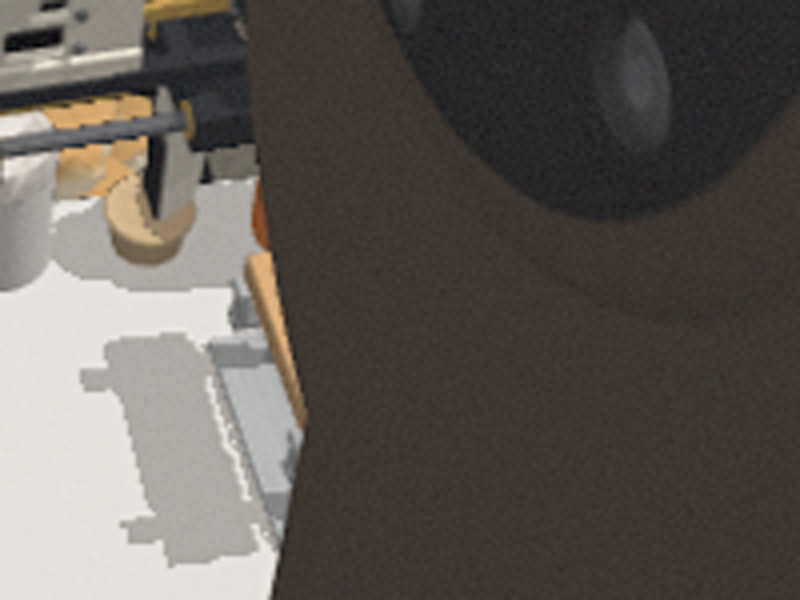

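View pics/top14.png

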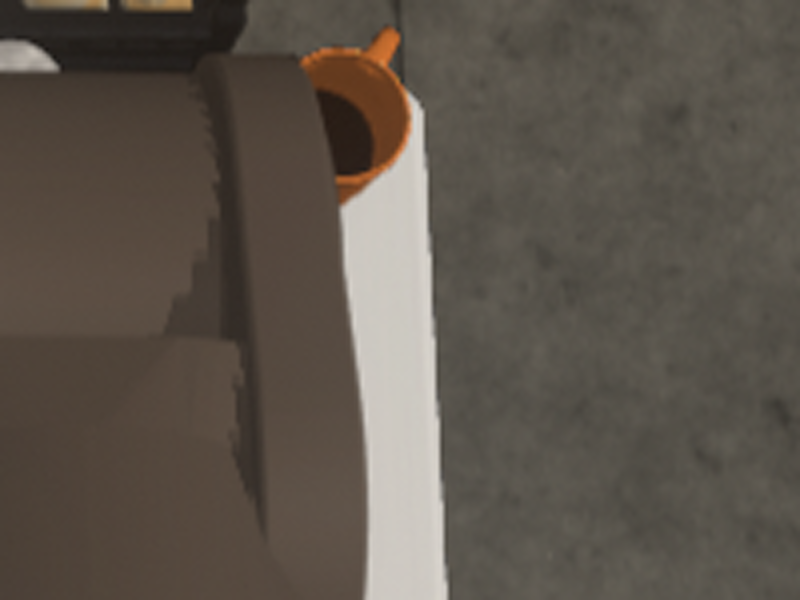

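carry_out([
  {"dx":-0.2,"dy":1,"dz":-0.3,"ax":0,"ay":0,"az":0},
  {"dx":-0.2,"dy":1,"dz":-0.3,"ax":0,"ay":0,"az":0},
  {"dx":-0.2,"dy":1,"dz":-0.3,"ax":0,"ay":0,"az":0},
  {"dx":-0.2,"dy":1,"dz":-0.3,"ax":0,"ay":0,"az":0},
])

```text
time: 18.23
tcp_pos: [398.9, -210.5, 327.5]
tool_rot: [1.0, 0.015, -0.0, 0.001]
contact_force: [-0.1, 0.8, 0.1]
finger_gap: 68.6
```

carry_out([
  {"dx":-0.5,"dy":1,"dz":0,"ax":0,"ay":0,"az":0},
  {"dx":-0.5,"dy":1,"dz":0,"ax":0,"ay":0,"az":0},
  {"dx":-0.5,"dy":1,"dz":0,"ax":0,"ay":0,"az":0},
  {"dx":-0.5,"dy":1,"dz":0,"ax":0,"ay":0,"az":0},
])

```text
time: 18.73
tcp_pos: [328.4, -361.8, 326.8]
tool_rot: [1.0, 0.016, -0.001, 0.0]
contact_force: [1.1, -0.2, -0.2]
finger_gap: 68.7
```

carry_out([
  {"dx":-0.7,"dy":1,"dz":0,"ax":0,"ay":0,"az":0},
  {"dx":-0.7,"dy":1,"dz":0,"ax":0,"ay":0,"az":0},
  {"dx":-0.7,"dy":1,"dz":0,"ax":0,"ay":0,"az":0},
  {"dx":-0.7,"dy":1,"dz":0,"ax":0,"ay":0,"az":0},
  {"dx":-0.7,"dy":1,"dz":0,"ax":0,"ay":0,"az":0},
])

```text
time: 19.35
tcp_pos: [232.5, -511.9, 326.9]
tool_rot: [1.0, 0.019, 0.0, -0.001]
contact_force: [-0.1, -0.4, 0.2]
finger_gap: 69.0
```

```bash
python3 - <<'E'
from h import *
print(state()['time'],state()['q'].round(2))
np.set_printoptions(precision=1,suppress=True)
for n in("scene","top"):
    p,D=read_camera(n);cv2.imwrite(f"pics/{n}15.png",cv2.resize(p[100:280,100:400],(800,480),interpolation=cv2.INTER_CUBIC));W=cloud(n,D)
    for x in trace("puller_mid",n)[:1]:
        q=W[x['mask']];q=q[(q[:,2]>68)&(q[:,2]<80)];print(n,x['score'],len(q),cv2.minAreaRect(q[:,:2].astype(np.float32)),np.median(q,0))
E
```

```text
19.35 [ 0.73  0.27  0.43  1.6  -0.12  1.3  -0.36]
scene 0.84 942 ((474.2061462402344, -202.28521728515625), (149.84957885742188, 39.88420104980469), 3.0114517211914062) [ 470.9 -203.5   74.6]
top 0.96 894 ((477.3842468261719, -203.08277893066406), (149.5379180908203, 34.359710693359375), 2.1818487644195557) [ 480.1 -202.2   73.2]
```

View pics/scene15.png

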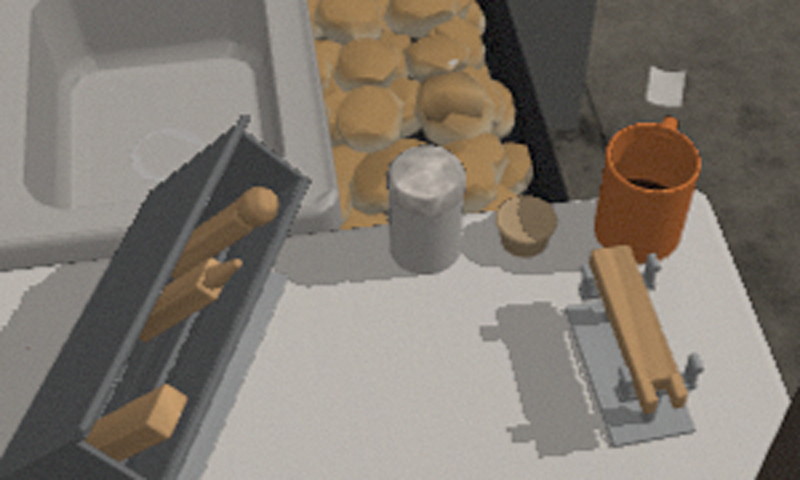

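View pics/top15.png

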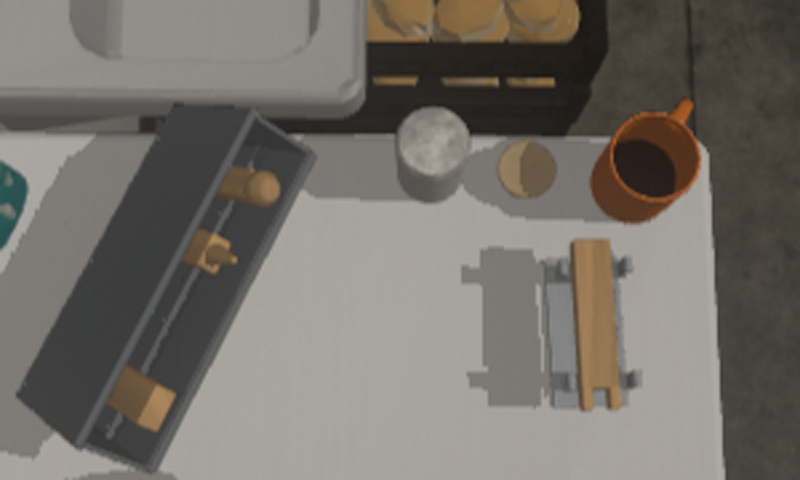

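```bash
python3 -c "
from station import *
print(job_done())"
```

```text
the job is handed in; nothing more can be done
None
```

The forked stick is out of the bin and lies flat in both forks of the tool rest. I handed the job in at about 19.5 s of the 59 s allowed; `job_done` reports no verdict.

I gripped the stick across its width with the hand tilted along the bin and drew it straight out. I laid it on the clear table, gripped it again from above at its middle, turned it to line up with the rest and lowered it in. It touched down at about 18 N, and then I released it and backed the arm away.

| Last check | Top camera | Scene camera | Rest (my estimate from the start pictures) |
|---|---|---|---|
| Stick middle, x, y (mm) | 477.4, -203.1 | 474.2, -202.3 | about 476.5, -205 |
| Angle (degrees) | 2.2 | 3.0 | about 2.2 |
| Top face above the table (mm) | 73 | 75 | about 74 expected |

- **Placement:** the stick is about 2 mm off centre each way, within the 25 mm and 12 mm limits. Its middle is about 64 mm above the table, within the 58 to 70 mm range.
- **Disagreement:** the two cameras differ by about 3 mm in x and 0.8 degrees in angle.
- **Other things:** the plain, knob and pointed sticks, the mug, the shaker and the cup look unmoved in the last pictures. I judged that by eye and did not measure it.

No check failed.

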